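# Put the washed cutlery away in its tray

### The arm

A 7-joint arm with a two-finger parallel gripper is mounted at the origin on the work surface; the furniture and walls round the work are solid. World frame = base frame: x ahead of the robot, y to its left, z up, the work surface at z = 0. Lengths are in m, angles in rad, forces in N, time in s.
With the tool pointing down it reaches from about 0.4 to 0.85 m from the base axis. Payload 10.4 kg.
Tool frame: the origin (TCP) lies between the finger pads; the fingertips stand 8 mm ahead of it and the grasp point (between the pads) lies 11 mm behind it; y points along the fingers, x is the direction in which the jaws open and shut, and the axes are right-handed (so a half turn about y gives the same grasp; the last joint's range is limited). The gripper opens to 87 mm and grips with 3 to 60 N. Pads are 19 mm wide; open, the fingers measure 117 mm over their backs; the gripper's body (75 mm by 190 mm) begins 51 mm behind the grasp point.
Start: joints at [1.196, 0.332, -0.065, 1.46, 0.022, 1.35, -0.088], TCP at [0.215, -0.587, 0.198] pointing down, gripper open.
Joint ranges: [-2.6, 2.6], [-0.5, 2.12], [-1.47, 1.34], [0.16, 2.42], [-1.27, 4.41], [0.06, 2.06], [-2.6, 2.6]. Speed limits (rad/s): [2.22, 2.22, 2.79, 2.79, 3.14, 3.14, 3.14].

### API

Orientations are given as a unit quaternion [w, x, y, z].
In Python, from rig import get_state, snapshot, close_job, recognise gives the robot as it stands.
- The arm moves only by the tool drive_tool, never from a script. Its argument "motion" is a list of rows, each a list of 7 numbers: the shift along the tool's x, y, z scaled (see below), then the turn, a rotation vector about the tool's x, y, z scaled (see below), then the opening, from 0 (shut) to 1 (fully open). A call has 1 to 20 rows; each row shifts and turns the commanded pose from where the row before left it, along the tool's axes as they then stand; what a row does not reach is not made up. The controller multiplies each number of a shift by 40 mm and each number of a turn by 4 degrees. A row lasts 1/8 s, in which the tool goes at most 62.5 mm and 10.7 degrees, less where a joint would pass 70% of its speed; a pose out of reach is approached as far as the arm can. A call with a number of a shift or a turn outside -1 to 1 is refused whole. A call with a gripper value outside its range is refused whole. The fingers move at their own pace and stop on an object; "grip_force" is the grip in N (left out, the last holds). Time passes only in rows, so rows that do not move let the fingers close. It gives the time, the measured TCP pose, the force and the opening at its end, in the units of the state.
- get_state(): the state, without advancing time (a new reading comes with each control period).
- snapshot(name): name is "side" or "top" or "wrist"; returns a dict with "img" (384x512x3 uint8, red, green, blue), "fx", "fy", "cx", "cy" (pixels), "dist_coeffs" ([k1, k2, p1, p2, k3] as OpenCV has them; the pictures are not rectified), "pose" (4x4, takes a point from camera to world coordinates); the wrist camera has in their place "tool_from_camera" (4x4, takes a point from camera to tool coordinates, whose origin is the TCP and whose axes are the tool frame's). Camera axes: x right, y down, z forward; pixel columns grow to the right and rows downward; lengths in m; the calibration is good to about 2 mm. A picture is of the moment at which its call begins: read the wrist's pose just before it. There is no depth.
- close_job(): hands the job in, once; it reports no verdict.
Trained networks look in a picture, given as the dict that the camera call returned (one of the last four; its "shot" number tells which), for a name from the list of things; names that differ only in an ending like _2 or _b are one class to them, and where a whole thing is asked for, a point or a joint stands for the part that bears it (a point fixed in the world has none). Each returns a list of dicts, best first, with "confidence" (0 to 1); they miss things now and then, are a little off and sometimes report something else, mostly with a low value. They report only what shows in the picture. A call takes as long as a camera call. They do not tell look-alikes from the thing itself.
- recognise(query, picture): "uv" ([column, row] in pixels, amid what is visible of it).
The state is a dict: "clock": time; "q": joint angles; "joint_vel": joint speeds; "tau": joint torques, N m; "ee_pos": TCP position; "ee_rot": TCP orientation; "contact_force": force on the tool from outside, world axes, zero at the start; "moment": the same for the moment, N m; "gripper_width": finger opening in m.
Only numpy, scipy, OpenCV 4.12 (cv2) and the standard library are available. Lean on these libraries where they do the work, as an engineer would, in place of code of your own. Each camera call takes 0.05 s, during which the arm holds its last target.

### The job

Put the washed cutlery from the draining tray away in the wooden cutlery tray: lay the fork, the knife, the spoon and the teaspoon each in the bay that already holds one of its kind, flat on the floor of the bay beside that piece, right way up and the same way round. Lay the pieces down rather than letting them fall, and leave the mug where it stands.

Things in the scene. Friction and masses are not known exactly. Their poses are not given: they have to be found in the camera images.
- fork: loose steel table fork, 196 long, three-tined head 25 wide, 50 g. Origin: underside, mid-length. x along it to the head, z up from its upper face, y to its left. Grip the handle at the origin: 11 wide, 3.5 to 10.5 above the origin. Starts loose on a flat dark grey ribbed draining tray (340 x 276, 5 high, rim 8 high), fingers' room on both sides.
- knife: loose steel table knife lying flat, 215 long, 80 g; blade 20 wide, 2 thick; handle (x -107 to +12) 17 wide. Origin: underside, mid-length. x along it to the head, z up from its upper face, y to its left. Grip the handle at the origin: 0 to 8 above it. Starts loose on a flat dark grey ribbed draining tray (340 x 276, 5 high, rim 8 high), fingers' room on both sides.
- spoon: loose steel table spoon, 196 long, bowl 38 wide, 9 high, 60 g. Origin: underside, mid-length. x along it to the head, z up from its upper face, y to its left. Grip the handle at the origin: 11 wide, 3.5 to 10.5 above the origin. Starts loose on a flat dark grey ribbed draining tray (340 x 276, 5 high, rim 8 high), fingers' room on both sides.
- teaspoon: loose steel teaspoon, 140 long, bowl 28 wide, 7 high, 30 g. Origin: underside, mid-length. x along it to the head, z up from its upper face, y to its left. Grip the handle at the origin: 9 wide, 3 to 9 above the origin. Starts loose on a flat dark grey ribbed draining tray (340 x 276, 5 high, rim 8 high), fingers' room on both sides.
- tray: fixed open wooden cutlery tray 338 (x) x 292 (y), walls 45 high, inner floor 8 up, dividers 32 high. Origin: centre of underside, z up, y left. Three long bays 232 (x) x 88 (y) centred at x +45, y +94, 0, -94; one cross bay for teaspoons 84 (x) x 280 (y) centred at x -119. The piece lying in a bay shows its kind; which long bay is for forks, knives or spoons varies.
- stored_fork: the fork already in its long bay, fixed; shape, size, origin and axes as the loose fork. Head to the tray's +x, 24 left (+y) of the bay's centre line, so the free room is on its right: the other fork fits at about y -40 in this one's frame, same height, 28 from the divider or wall beyond it.
- stored_knife: the knife already in its long bay, fixed; shape, size, origin and axes as the loose knife. Head to the tray's +x, 24 left (+y) of the bay's centre line, so the free room is on its right: the other knife fits at about y -40 in this one's frame, same height, 28 from the divider or wall beyond it.
- stored_spoon: the spoon already in its long bay, fixed; shape, size, origin and axes as the loose spoon. Head to the tray's +x, 24 left (+y) of the bay's centre line, so the free room is on its right: the other spoon fits at about y -40 in this one's frame, same height, 28 from the divider or wall beyond it.
- stored_teaspoon: the teaspoon already in the cross bay, fixed; shape, size, origin and axes as the loose one. Bowl to the tray's +y, 22 from the bay's centre line towards the tray's outer wall (-x), so the free room is on its right: the other teaspoon fits at about y -36 in this one's frame, same height, 28 from the divider beyond it.
- mug: striped white mug, 88 across, 92 high, with a handle, standing at the robot's right beyond the cutlery; a bystander. Origin: underside, z up.
Not all that is in view belongs to the job. What is shaped like the teaspoon but purple or yellow is not meant.

How it is judged:
By the outcome, as a careful person would: the job done as asked, in the order asked, and still so for the second after the job is handed in, with the robot touching nothing.
It also fails if it takes over 99 s, if anything falls off the work surface, if the arm or the gripper's body presses on something with over 40 N, if the wrist force passes 120 N, or if a joint passes its speed limit or range.

## Working session

There is one attempt and no reset: what is moved stays moved. The work goes in short steps, Python scripts to look and compute and a tool call to move; the robot and the scene stay as the last step left them, time stands still between calls to the robot, and variables do not carry over. Pictures are saved under pics/ and viewed, and the job is handed in when it is done.

Besides the shell and the picture viewer there is one more tool, called after ">>>" as name(argument=value, ...), one argument or row to a line, values as JSON. drive_tool: Moves the arm, as the interface text tells. Shifts and turns lie within -1 to 1; 1 stands for 40 mm of shift or 4 degrees of turn. Its arguments: {"type":"object","properties":{"motion":{"type":"array"},"grip_force":{"type":"number"}},"required":["motion"]}

```bash
ls; mkdir -p pics; python3 - <<'E'
from rig import get_state, snapshot
import cv2
s=get_state(); print(s)
for n in ["top","side","wrist"]:
    d=snapshot(n); cv2.imwrite(f"pics/{n}0.png",cv2.cvtColor(d["img"],cv2.COLOR_RGB2BGR))
    print(n,{k:v for k,v in d.items() if k!="img"})
E
```

```text
pics
{'clock': 0.0, 'q': array([ 1.19638787,  0.33284437, -0.0646953 ,  1.46094408,  0.02161174,
        1.34990413, -0.08855061]), 'joint_vel': array([-0.0001157 , -0.00049414,  0.00138996,  0.00089732, -0.00062238,
       -0.00121919,  0.00017847]), 'tau': array([-3.21234775e-04, -6.23248386e+01,  2.45667488e-02, -3.89886940e+01,
       -6.12370460e-02,  3.97498417e-02,  1.33511958e-04]), 'ee_pos': array([ 0.21521224, -0.58632638,  0.19716982]), 'ee_rot': array([ 0.58003783, -0.57951635,  0.40521653, -0.40437171]), 'contact_force': array([ 0.20604923, -0.15065746,  0.12501803]), 'moment': array([ 0.00699593,  0.05035581, -0.02019281]), 'gripper_width': 0.08711259713754019}
top {'fx': 431.95715298352314, 'fy': 431.95715298352314, 'cx': 248.87803102722165, 'cy': 187.61295350106877, 'dist_coeffs': array([-0.02678826,  0.        ,  0.        ,  0.        ,  0.        ]), 'pose': array([[-0.01664045, -0.99804287,  0.06027865,  0.31085919],
       [-0.99975819,  0.01574167, -0.01535475, -0.08868372],
       [ 0.01437581, -0.06051958, -0.99806348,  1.36139124],
       [ 0.        ,  0.   
[... 381 characters left out ...]
  [ 0.01076805, -0.86125881, -0.50805247,  0.81982434],
       [ 0.        ,  0.        ,  0.        ,  1.        ]]), 'shot': 2}
wrist {'fx': 267.9785964540619, 'fy': 267.9785964540619, 'cx': 254.90985198932444, 'cy': 186.88296725378643, 'dist_coeffs': array([-0.04576076,  0.        ,  0.        ,  0.        ,  0.        ]), 'tool_from_camera': array([[ 9.99998933e-01,  4.51550815e-04, -1.38961657e-03,
         7.12799579e-04],
       [ 1.45909226e-03, -2.58263342e-01,  9.66073453e-01,
        -1.86397677e-01],
       [ 7.73442371e-05, -9.66074450e-01, -2.58263725e-01,
         7.03347968e-02],
       [ 0.00000000e+00,  0.00000000e+00,  0.00000000e+00,
         1.00000000e+00]]), 'shot': 3}
```

View pics/top0.png

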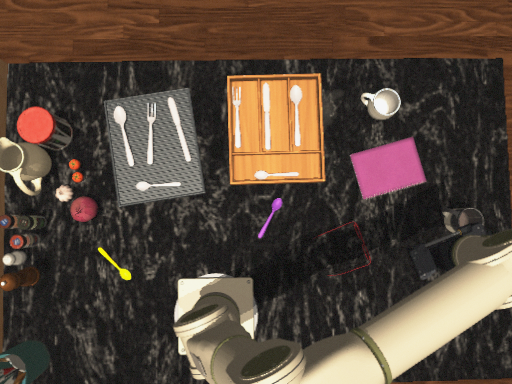

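View pics/side0.png

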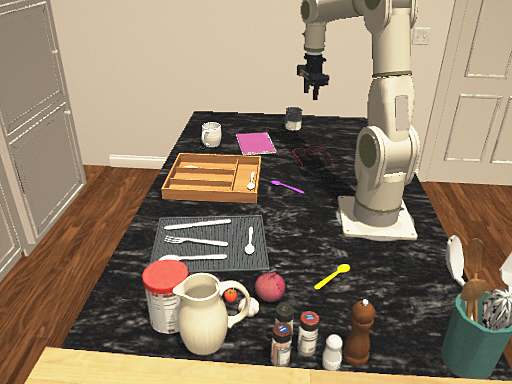

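View pics/wrist0.png

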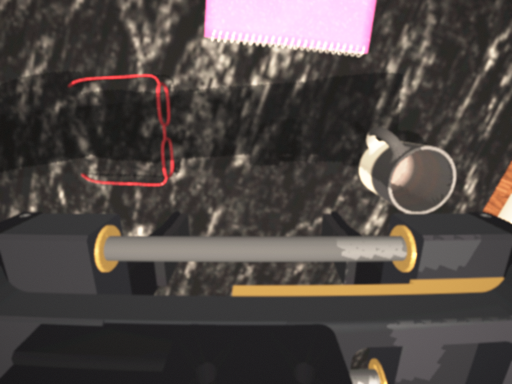

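```bash
cat > h.py <<'E'
import numpy as np, cv2
from rig import get_state, snapshot, recognise
from scipy.spatial.transform import Rotation as R
def campose(d,s=None):
    if "pose" in d: return np.array(d["pose"])
    T=np.eye(4); q=s["ee_rot"]; T[:3,:3]=R.from_quat(q,scalar_first=True).as_matrix(); T[:3,3]=s["ee_pos"]
    return T@np.array(d["tool_from_camera"])
def K(d): return np.array([[d["fx"],0,d["cx"]],[0,d["fy"],d["cy"]],[0,0,1]])
def px2w(d,uv,z,s=None):
    P=campose(d,s); uv=np.atleast_2d(np.array(uv,float))
    n=cv2.undistortPoints(uv[:,None,:],K(d),d["dist_coeffs"])[:,0]
    r=np.c_[n,np.ones(len(n))]@P[:3,:3].T
    t=(z-P[2,3])/r[:,2]
    return P[:3,3]+r*t[:,None]
def w2px(d,X,s=None):
    P=np.linalg.inv(campose(d,s)); rv,_=cv2.Rodrigues(P[:3,:3])
    return cv2.projectPoints(np.atleast_2d(np.array(X,float)),rv,P[:3,3],K(d),d["dist_coeffs"])[0][:,0]
def save(n,img): cv2.imwrite(f"pics/{n}.png",cv2.cvtColor(img,cv2.COLOR_RGB2BGR))
E
python3 - <<'E'
from h import *
d=snapshot("top"); np.save("top.npy",d,allow_pickle=True)
a=d["img"][80:215,95:215]; save("top_a",cv2.resize(a,None,fx=4.4,fy=4.4,interpolation=cv2.INTER_CUBIC))
a=d["img"][65:195,220:335]; save("top_b",cv2.resize(a,None,fx=4.4,fy=4.4,interpolation=cv2.INTER_CUBIC))
for n in ["fork","knife","spoon","teaspoon","tray","mug"]:
    print(n,[(np.round(r["uv"],1).tolist(),round(r["confidence"],2)) for r in recognise(n,d)])
E
```

```text
fork []
knife [([181.0, 129.7], 0.57), ([295.5, 101.0], 0.47)]
spoon [([124.1, 128.7], 0.87)]
teaspoon [([152.6, 185.2], 0.49), ([272.9, 217.1], 0.48), ([119.5, 265.0], 0.45)]
tray [([275.1, 129.9], 0.64)]
mug [([379.3, 103.3], 0.58)]
```

View pics/top_a.png

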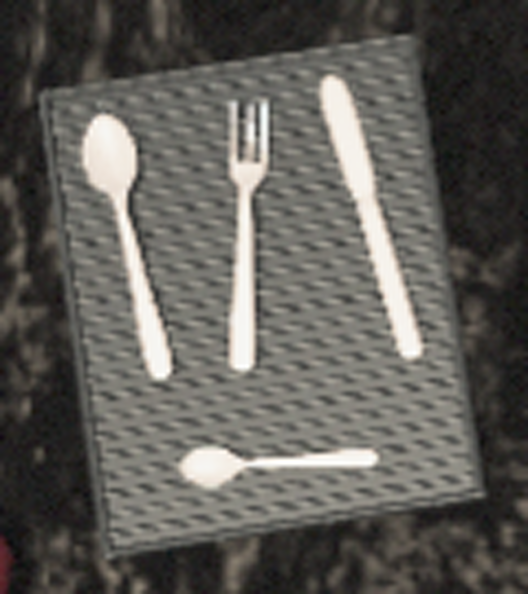

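View pics/top_b.png

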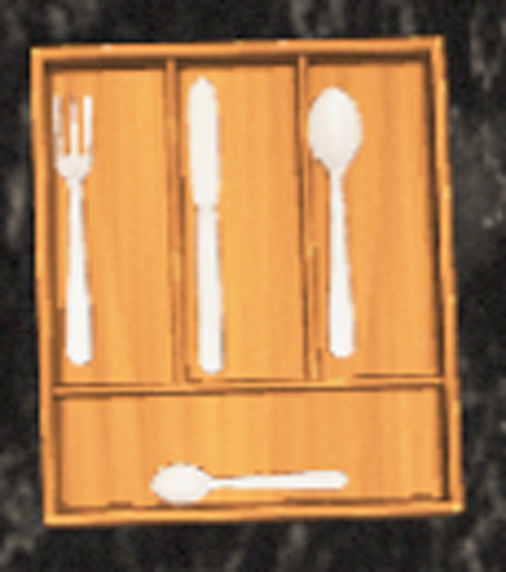

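```bash
cat > m1.py <<'E'
from h import *
d=np.load("top.npy",allow_pickle=True).item()
A={"spoon":((104,115),(160,380),.196),"fork":((250,100),(241,370),.196),"knife":((330,77),(412,358),.215),"tea":((180,467),(378,457),.140)}
B={"fork":((73,95),(79,365)),"knife":((203,77),(210,372)),"spoon":((335,88),(342,356)),"tea":((152,484),(347,480))}
def conv(p,o): return [ (p[0]+.5)/4.4+o[0]-.5,(p[1]+.5)/4.4+o[1]-.5]
for nm,S,o,z in (("loose",A,(95,80),.009),("stored",B,(220,65),.013)):
    for k,v in S.items():
        w=px2w(d,[conv(v[0],o),conv(v[1],o)],z); m=w.mean(0); dd=w[0]-w[1]
        print(nm,k,"mid",np.round(m[:2],4),"len",round(np.hypot(*dd[:2]),4),"yaw",round(np.degrees(np.arctan2(dd[1],dd[0])),1), "r",round(np.hypot(*m[:2]),3))
w=px2w(d,[conv(p,(220,65)) for p in [(32,48),(442,38),(462,512),(45,522)]],.045)
print(w.round(4),w.mean(0), [np.linalg.norm(w[i]-w[(i+1)%4]).round(3) for i in range(4)])
e=(w[0]+w[1]-w[2]-w[3]);print("trayyaw",np.degrees(np.arctan2(e[1],e[0])))
e=(w[0]+w[3]-w[2]-w[1]);print("trayyaw-y",np.degrees(np.arctan2(-e[0],e[1])))
E
python3 m1.py
```

```text
loose spoon mid [0.5627 0.28  ] len 0.1969 yaw 11.9 r 0.629
loose fork mid [0.5705 0.1985] len 0.1958 yaw -2.0 r 0.604
loose knife mid [0.5819 0.1086] len 0.2129 yaw 15.7 r 0.592
loose tea mid [0.4064 0.1749] len 0.141 yaw 92.0 r 0.442
stored fork mid [ 0.6173 -0.0753] len 0.1966 yaw 0.4 r 0.622
stored knife mid [ 0.6202 -0.1691] len 0.2151 yaw 0.2 r 0.643
stored spoon mid [ 0.6207 -0.2643] len 0.1957 yaw 0.1 r 0.675
stored tea mid [ 0.4332 -0.1963] len 0.1392 yaw 90.3 r 0.476
[[ 0.7402 -0.0464  0.045 ]
 [ 0.7442 -0.3369  0.045 ]
 [ 0.4071 -0.3415  0.045 ]
 [ 0.4046 -0.051   0.045 ]] [ 0.57401212 -0.19397785  0.045     ] [np.float64(0.291), np.float64(0.337), np.float64(0.291), np.float64(0.336)]
trayyaw 0.7822335345318011
trayyaw-y 0.6373970755323126
```

```bash
cat >> h.py <<'E'
def plan(p,yawx,s=None):
    """target TCP p; tool x axis pointing at yaw yawx deg (world), y down. prints total move in tool axes/units at current orientation and turn"""
    s=s or get_state()
    Rc=R.from_quat(s["ee_rot"],scalar_first=True)
    c,sn=np.cos(np.radians(yawx)),np.sin(np.radians(yawx))
    x=np.array([c,sn,0]); y=np.array([0,0,-1.]); z=np.cross(x,y)
    Rt=R.from_matrix(np.c_[x,y,z])
    rv=(Rc.inv()*Rt).as_rotvec(degrees=True)/4
    dw=np.array(p)-s["ee_pos"]
    print("pos",s["ee_pos"].round(4),"t",round(s["clock"],2),"w",round(s["gripper_width"],4),"F",np.round(s["contact_force"],1))
    print("cur x yaw",np.degrees(np.arctan2(*Rc.as_matrix()[[1,0],0])).round(2))
    print("dworld mm",(dw*1000).round(1),"turn units",rv.round(3))
    print("shift units in CURRENT tool axes",(Rc.inv().apply(dw)/.04).round(3)," in TARGET axes",(Rt.inv().apply(dw)/.04).round(3))
E
python3 - <<'E'
from h import *
s=get_state(); print(R.from_quat(s["ee_rot"],scalar_first=True).as_matrix().round(3))
plan([.5705,.1985,.25],88,s); plan([.5705,.1985,.25],-92,s)
d=np.load("top.npy",allow_pickle=True).item()
print(px2w(d,[[36,122],[20,155],[84,208]],.1).round(3))
E
```

```text
[[ 0.345  0.     0.939]
 [-0.939 -0.     0.345]
 [ 0.    -1.     0.   ]]
pos [ 0.2154 -0.5867  0.1979] t 0.5 w 0.0872 F [ 0.9 -0.1  0.5]
cur x yaw -69.85
dworld mm [355.1 785.2  52.1] turn units [  0.    -39.461   0.   ]
shift units in CURRENT tool axes [-15.37   -1.302  15.098]  in TARGET axes [19.928 -1.302 -8.188]
pos [ 0.2154 -0.5867  0.1979] t 0.5 w 0.0872 F [ 0.9 -0.1  0.5]
cur x yaw -69.85
dworld mm [355.1 785.2  52.1] turn units [-0.     5.539  0.   ]
shift units in CURRENT tool axes [-15.37   -1.302  15.098]  in TARGET axes [-19.928  -1.302   8.188]
[[0.591 0.517 0.1  ]
 [0.494 0.563 0.1  ]
 [0.335 0.373 0.1  ]]
```

>>> drive_tool(
  motion=[
    [0,-0.2,0,0,0.9,0,1],
    [0,-0.2,0,0,0.9,0,1],
    [0,-0.2,0,0,0.9,0,1],
    [0,-0.2,0,0,0.9,0,1],
    [0,-0.2,0,0,0.9,0,1],
    [0,-0.3,0,0,1.0,0,1],
    [-0.5,0,0.2,0,0,0,1],
    [-1,0,0.4,0,0,0,1],
    [-1,0,0.4,0,0,0,1],
    [-1,0,0.4,0,0,0,1],
    [-1,0,0.4,0,0,0,1],
    [-1,0,0.4,0,0,0,1],
    [-1,0,0.4,0,0,0,1],
    [-1,0,0.4,0,0,0,1],
    [-1,0,0.4,0,0,0,1],
    [-1,0,0.4,0,0,0,1],
    [-1,0,0.4,0,0,0,1],
    [-1,0,0.4,0,0,0,1],
    [-1,0,0.4,0,0,0,1],
    [-1,0,0.4,0,0,0,1],
  ],
  grip_force=25,
)

```text
clock: 3.0
ee_pos: [0.4491, -0.0526, 0.2502]
ee_rot: [-0.492, 0.492, -0.508, 0.508]
contact_force: [0.9, -1.3, 0.2]
gripper_width: 0.0871
```

```bash
python3 - <<'E'
from h import *
plan([.5705,.1985,.22],-92); print(get_state()["q"].round(2))
E
```

```text
pos [ 0.4491 -0.0526  0.2502] t 3.0 w 0.0871 F [ 0.9 -1.3  0.2]
cur x yaw -91.85
dworld mm [121.4 251.1 -30.2] turn units [-0.01   0.038  0.007]
shift units in CURRENT tool axes [-6.374  0.754  2.831]  in TARGET axes [-6.381  0.755  2.815]
[ 0.63 -0.06 -0.58  1.78 -0.03  1.41 -1.55]
```

>>> drive_tool(
  motion=[
    [-0.9,0.1,0.4,0,0,0,1],
    [-0.9,0.1,0.4,0,0,0,1],
    [-0.9,0.1,0.4,0,0,0,1],
    [-0.9,0.1,0.4,0,0,0,1],
    [-0.9,0.1,0.4,0,0,0,1],
    [-0.9,0.1,0.4,0,0,0,1],
    [-0.97,0.1,0.4,0,0,0,1],
    [0,0,0,0,0,0,1],
  ],
)

```text
clock: 4.0
ee_pos: [0.5683, 0.2005, 0.2211]
ee_rot: [0.493, -0.493, 0.508, -0.506]
contact_force: [-0.6, -0.0, -0.1]
gripper_width: 0.0871
```

```bash
python3 - <<'E'
from h import *
s=get_state(); d=snapshot("wrist"); np.save("w1.npy",[d,s],allow_pickle=True)
plan([.5705,.1985,.015],-92,s); print(s["q"].round(2))
save("w1",cv2.resize(d["img"],None,fx=1.5,fy=1.5,interpolation=cv2.INTER_CUBIC))
# project estimates
for X in [(.5705,.1985),(.6683,.1951),(.4727,.2019)]:
    print(X,w2px(d,[X[0],X[1],.009],s))
E
```

```text
pos [0.5683 0.2005 0.2211] t 4.0 w 0.0871 F [-0.6 -0.  -0.1]
cur x yaw -91.59
dworld mm [   2.2   -2.  -206.1] turn units [ 0.025  0.102 -0.026]
shift units in CURRENT tool axes [0.058 5.151 0.066]  in TARGET axes [0.049 5.151 0.057]
[ 0.19  0.37 -0.78  1.46  0.26  1.42 -2.19]
(0.5705, 0.1985) [[256.40259484 161.93300067]]
(0.6683, 0.1951) [[256.98029566  93.59842435]]
(0.4727, 0.2019) [[255.88378046 222.53957454]]
```

View pics/w1.png

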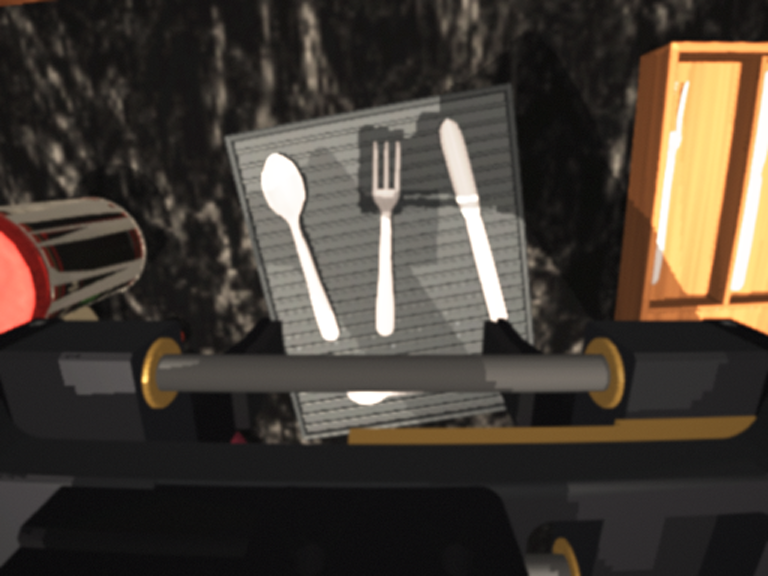

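>>> drive_tool(
  motion=[
    [0.06,0.9,0.06,0,0.1,0,1],
    [0,1,0,0,0,0,0.6],
    [0,1,0,0,0,0,0.6],
    [0,0.9,0,0,0,0,0.6],
    [0,0.7,0,0,0,0,0.6],
    [0,0.4,0,0,0,0,0.6],
    [0,0.2,0,0,0,0,0.6],
    [0,0,0,0,0,0,0.6],
  ],
)

```text
clock: 5.05
ee_pos: [0.5714, 0.1944, 0.0183]
ee_rot: [-0.49, 0.49, -0.51, 0.51]
contact_force: [0.3, -0.1, -0.2]
gripper_width: 0.0522
```

```bash
python3 - <<'E'
from h import *
s=get_state(); d=snapshot("wrist")
plan([.5705,.198,.015],-92,s)
save("w2",cv2.resize(d["img"],None,fx=1.5,fy=1.5,interpolation=cv2.INTER_CUBIC))
E
```

```text
pos [0.5714 0.1944 0.0183] t 5.05 w 0.0522 F [ 0.3 -0.1 -0.2]
cur x yaw -92.26
dworld mm [-0.9  3.6 -3.3] turn units [-0.006 -0.066  0.001]
shift units in CURRENT tool axes [-0.089  0.082 -0.025]  in TARGET axes [-0.089  0.082 -0.025]
```

View pics/w2.png

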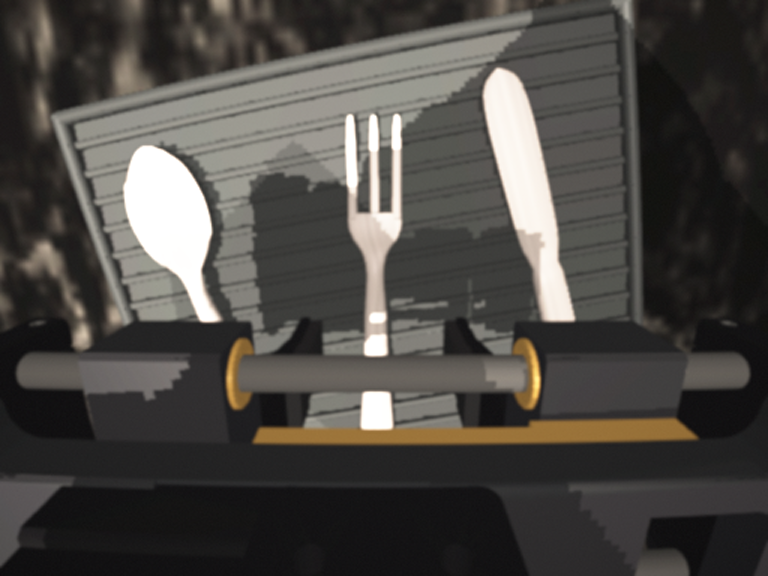

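>>> drive_tool(
  motion=[
    [-0.09,0.08,-0.02,0,-0.06,0,0.5],
    [0,0,0,0,0,0,0.3],
    [0,0,0,0,0,0,0],
    [0,0,0,0,0,0,0],
    [0,0,0,0,0,0,0],
    [0,0,0,0,0,0,0],
    [0,0,0,0,0,0,0],
  ],
)

```text
clock: 5.98
ee_pos: [0.5705, 0.1982, 0.0147]
ee_rot: [-0.491, 0.491, -0.509, 0.509]
contact_force: [0.6, 0.8, 0.1]
gripper_width: 0.0009
```

```bash
python3 - <<'E'
from h import *
s=get_state(); d=snapshot("wrist")
plan([.6173,-.1153,.12],-90,s)
save("w3",cv2.resize(d["img"],None,fx=1.5,fy=1.5,interpolation=cv2.INTER_CUBIC))
E
```

```text
pos [0.5705 0.1982 0.0147] t 5.97 w 0.0009 F [0.6 0.8 0.1]
cur x yaw -92.0
dworld mm [  46.8 -313.5  105.3] turn units [-0.001 -0.501  0.001]
shift units in CURRENT tool axes [ 7.792 -2.631  1.444]  in TARGET axes [ 7.838 -2.632  1.171]
```

View pics/w3.png

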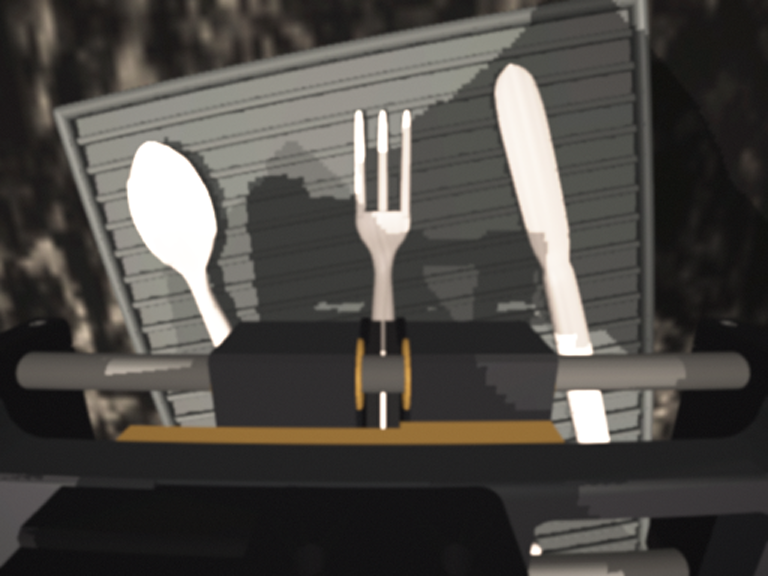

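```bash
python3 - <<'E'
from h import *
d=snapshot("side"); s=get_state()
print(w2px(d,[[.5705,.1982,.0067],[.5705,.1982,.0147],[.5705,.1982,.0257]]))
save("s3",cv2.resize(d["img"][190:290,130:290],None,fx=5,fy=5,interpolation=cv2.INTER_CUBIC))
E
```

```text
[[196.65377182 241.62690118]
 [196.50484851 239.52656701]
 [196.29880116 236.61692137]]
```

View pics/s3.png

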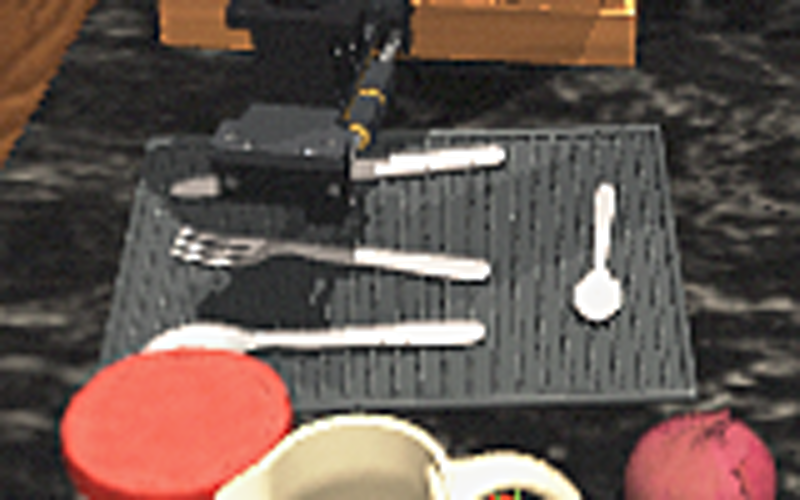

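```bash
python3 - <<'E'
from h import *
d=snapshot("side"); s=get_state()
a=d["img"][205:255,165:245].astype(float); a=255*(a/255)**.45
save("s4",cv2.resize(a.astype(np.uint8),None,fx=10,fy=10,interpolation=cv2.INTER_CUBIC))
print((w2px(d,[[.5705,.1982,z] for z in (.0067,.0147,.0257,.077)])-[165,205])*10)
E
```

```text
[[316.53771818 366.26901177]
 [315.04848505 345.26567005]
 [312.98801162 316.16921371]
 [303.17976763 177.07676399]]
```

View pics/s4.png

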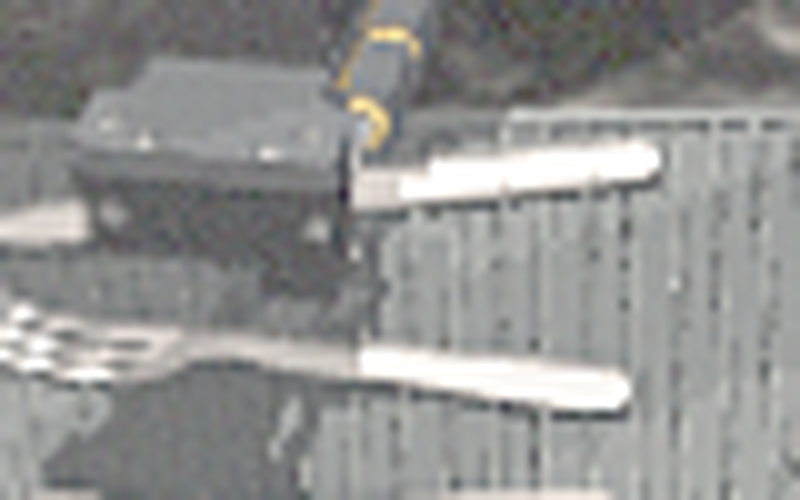

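>>> drive_tool(
  motion=[
    [0,0,0,0,0,0,0.4],
    [0,0,0,0,0,0,0.4],
    [0,0.05,0,0,0,0,0.4],
    [0,0.05,0,0,0,0,0.4],
    [0,0,0,0,0,0,0.4],
  ],
)

```text
clock: 6.75
ee_pos: [0.5703, 0.1982, 0.0104]
ee_rot: [0.491, -0.491, 0.509, -0.509]
contact_force: [-0.1, -0.4, 0.0]
gripper_width: 0.0337
```

```bash
python3 - <<'E'
from h import *
d=snapshot("side"); s=get_state()
print(s["ee_pos"],s["contact_force"],s["gripper_width"])
a=d["img"][205:255,165:245].astype(float); a=255*(a/255)**.45
save("s5",cv2.resize(a.astype(np.uint8),None,fx=10,fy=10,interpolation=cv2.INTER_CUBIC))
E
```

```text
[0.57036229 0.1982405  0.01058862] [ 0.11772785 -0.30352905 -0.0746709 ] 0.03379294012358437
```

View pics/s5.png

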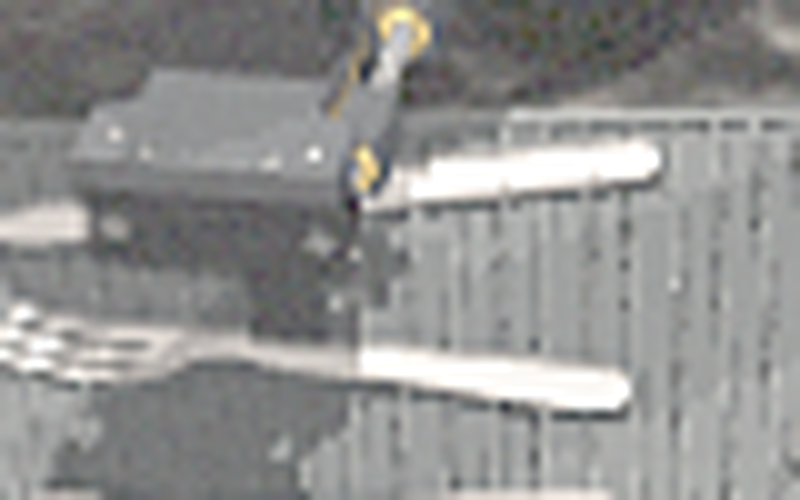

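```bash
python3 - <<'E'
from h import *
d=snapshot("side")
for y in (.199,.213,.231):
  for z in (.0,.01,.02,.03,.04): print(y,z,(w2px(d,[[.5705,y,z]])-[165,205])[0]*10)
E
```

```text
0.199 0.0 [317.27488715 385.34710308]
0.199 0.01 [315.41722524 359.20320785]
0.199 0.02 [313.54736064 332.85281708]
0.199 0.03 [311.66519889 306.29380386]
0.199 0.04 [309.77064511 279.52401749]
0.213 0.0 [308.37129907 413.41865062]
0.213 0.01 [306.45943462 387.15184912]
0.213 0.02 [304.5348539  360.67536975]
0.213 0.03 [302.59745668 333.9870264 ]
0.213 0.04 [300.64714229 307.08460812]
0.231 0.0 [296.69084848 450.25497683]
0.231 0.01 [294.70676274 423.83044063]
0.231 0.02 [292.70926564 397.19204179]
0.231 0.03 [290.69824904 370.33751514]
0.231 0.04 [288.67360425 343.2645692 ]
```

>>> drive_tool(
  motion=[
    [0,0.1,0,0,0,0,0.4],
    [0,0.1,0,0,0,0,0.4],
    [0,0,0,0,0,0,0.4],
  ],
)

```text
clock: 7.22
ee_pos: [0.5701, 0.1981, 0.0022]
ee_rot: [0.491, -0.491, 0.509, -0.509]
contact_force: [0.3, 0.9, 0.2]
gripper_width: 0.035
```

```bash
python3 - <<'E'
from h import *
d=snapshot("side"); s=get_state()
print(s["ee_pos"],s["contact_force"],s["gripper_width"])
a=d["img"][205:255,165:245].astype(float); a=255*(a/255)**.45
save("s6",cv2.resize(a.astype(np.uint8),None,fx=10,fy=10,interpolation=cv2.INTER_CUBIC))
d=snapshot("wrist")
print(w2px(d,[[.6683,.1951,.01]],s)*1.5)
save("w6",cv2.resize(d["img"],None,fx=1.5,fy=1.5,interpolation=cv2.INTER_CUBIC))
E
```

```text
[0.57029116 0.19821032 0.00248091] [-0.00735677 -0.95968043  0.66042049] 0.034636740814332434
[[380.39646047 105.26981313]]
```

View pics/s6.png

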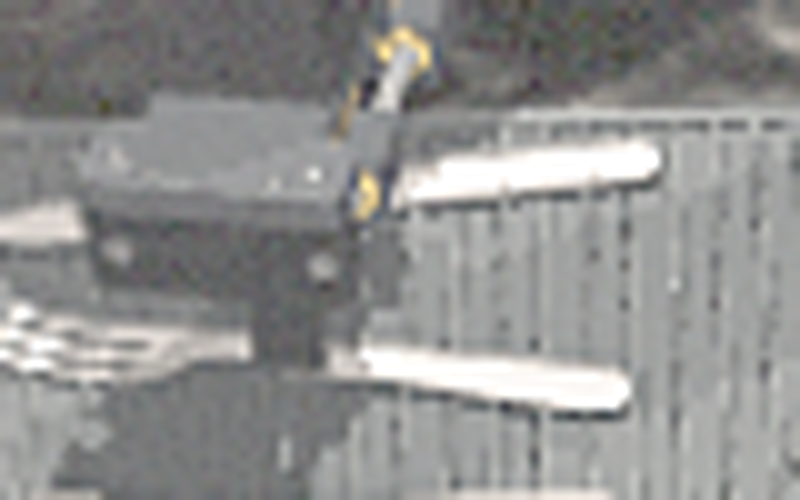

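View pics/w6.png

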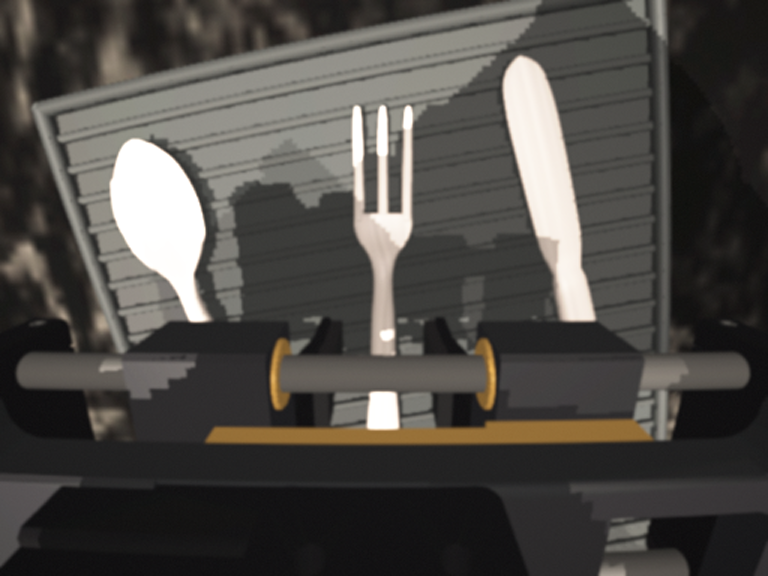

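>>> drive_tool(
  motion=[
    [0,0.1,0,0,0,0,0.4],
    [0,0.1,0,0,0,0,0.4],
    [0,0.1,0,0,0,0,0.4],
    [0,0,0,0,0,0,0.4],
  ],
)

```text
clock: 7.82
ee_pos: [0.5702, 0.1981, -0.0097]
ee_rot: [0.491, -0.491, 0.509, -0.509]
contact_force: [-0.7, -0.1, -0.4]
gripper_width: 0.035
```

```bash
cat > look.py <<'E'
from h import *
import sys
n=sys.argv[1]
d=snapshot("side"); s=get_state()
print(s["clock"],s["ee_pos"].round(4),s["contact_force"].round(2),s["gripper_width"])
a=d["img"][205:255,165:245].astype(float); a=255*(a/255)**.45
save(n,cv2.resize(a.astype(np.uint8),None,fx=10,fy=10,interpolation=cv2.INTER_CUBIC))
E
python3 look.py s7
```

```text
7.875 [ 0.5704  0.1982 -0.0095] [-0.47  0.08 -0.42] 0.03470753148068777
```

View pics/s7.png

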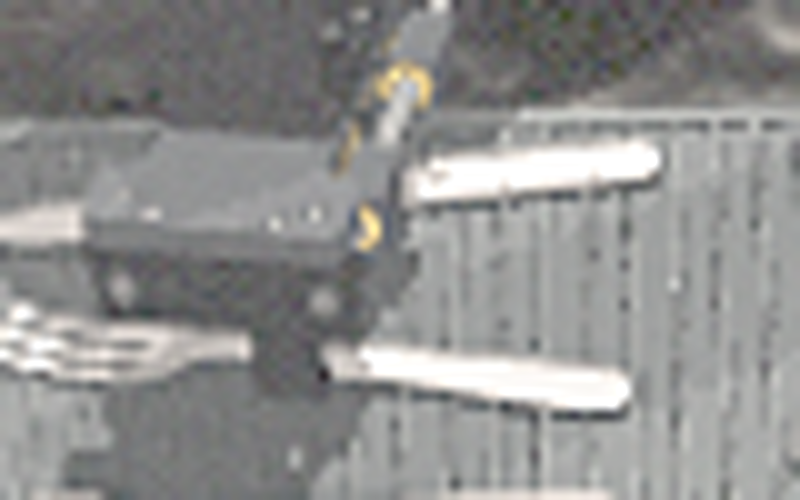

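>>> drive_tool(
  motion=[
    [0,0.08,0,0,0,0,0.35],
    [0,0.08,0,0,0,0,0.35],
    [0,0.05,0,0,0,0,0.35],
    [0,0,0,0,0,0,0.35],
  ],
)

```text
clock: 8.38
ee_pos: [0.5703, 0.1982, -0.0179]
ee_rot: [0.491, -0.491, 0.509, -0.509]
contact_force: [0.6, -0.7, -0.2]
gripper_width: 0.0305
```

```bash
python3 look.py s8
```

```text
8.425 [ 0.5704  0.1982 -0.0178] [0.31 0.28 0.37] 0.030566701743343257
```

View pics/s8.png

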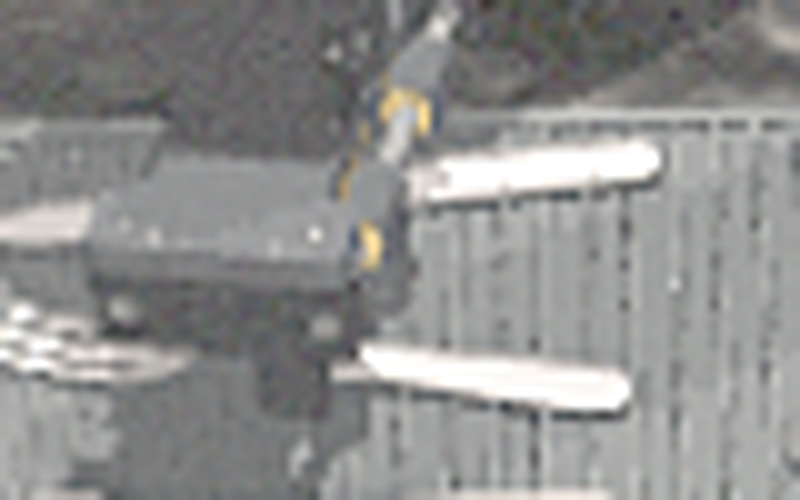

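>>> drive_tool(
  motion=[
    [0,0.05,0,0,0,0,0.35],
    [0,0.04,0,0,0,0,0.35],
    [0,0,0,0,0,0,0.35],
  ],
)

```text
clock: 8.8
ee_pos: [0.5707, 0.1984, -0.0192]
ee_rot: [-0.491, 0.491, -0.508, 0.509]
contact_force: [-9.4, -4.5, 22.0]
gripper_width: 0.0307
```

```bash
python3 look.py s9
```

```text
8.85 [ 0.5707  0.1983 -0.0192] [-8.86 -3.52 22.17] 0.030766934040025576
```

View pics/s9.png

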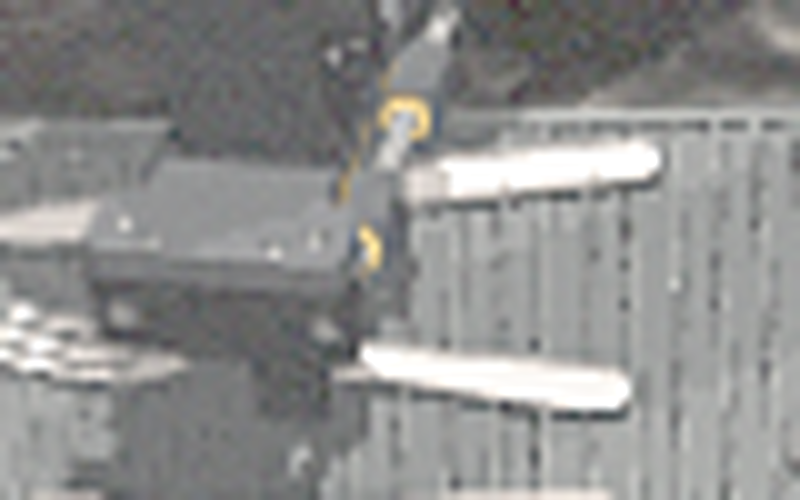

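>>> drive_tool(
  motion=[
    [0,-0.15,0,0,0,0,0.35],
    [0,0,0,0,0,0,0.2],
    [0,0,0,0,0,0,0.05],
    [0,0,0,0,0,0,0.05],
    [0,0,0,0,0,0,0.05],
    [0,0,0,0,0,0,0.05],
  ],
  grip_force=20,
)

```text
clock: 9.6
ee_pos: [0.5704, 0.1982, -0.0154]
ee_rot: [0.491, -0.491, 0.509, -0.509]
contact_force: [-0.1, -0.2, -0.1]
gripper_width: 0.0105
```

```bash
python3 look.py s10; python3 - <<'E'
from h import *
d=np.load("top.npy",allow_pickle=True).item()
print(px2w(d,[[386,103],[386,103],[366,98]],.085))
E
```

```text
9.65 [ 0.5704  0.1982 -0.0154] [0.79 0.32 0.17] 0.010500383154498616
[[ 0.63752086 -0.52691484  0.085     ]
 [ 0.63752086 -0.52691484  0.085     ]
 [ 0.6534514  -0.4665227   0.085     ]]
```

>>> drive_tool(
  motion=[
    [0,-0.3,0,0,0,0,0.05],
    [0,-0.8,0,0,0,0,0.05],
    [0,-0.9,0,0,0,0,0.05],
    [0,-0.9,0,0,-0.2,0,0.05],
    [0.3,0,0.1,0,-0.2,0,0.05],
    [0.7,0,0.1,0,-0.2,0,0.05],
    [0.9,0,0.1,0,0,0,0.05],
    [0.9,0,0.1,0,0,0,0.05],
    [0.9,0,0.1,0,0,0,0.05],
    [0.9,0,0.2,0,0,0,0.05],
    [0.9,0,0.2,0,0,0,0.05],
    [0.9,0,0.2,0,0,0,0.05],
    [0.9,0,0.1,0,0,0,0.05],
    [0.5,0,0,0,0,0,0.05],
    [0,0,0,0,0,0,0.05],
  ],
)

```text
clock: 11.52
ee_pos: [0.6194, -0.115, 0.1004]
ee_rot: [-0.501, 0.501, -0.499, 0.499]
contact_force: [-0.3, 0.4, -0.1]
gripper_width: 0.0107
```

```bash
python3 - <<'E'
from h import *
s=get_state(); d=snapshot("wrist"); np.save("w11.npy",[d,s],allow_pickle=True)
plan([.6173,-.1153,.10],-89.6,s)
for X in [(.6173,-.0753),(.7155,-.0753)]: print(w2px(d,[*X,.014],s)*1.5)
save("w11",cv2.resize(d["img"],None,fx=1.5,fy=1.5,interpolation=cv2.INTER_CUBIC))
E
```

```text
pos [ 0.6194 -0.115   0.1004] t 11.53 w 0.0107 F [-0.3  0.4 -0.1]
cur x yaw -89.74
dworld mm [-2.1 -0.3 -0.4] turn units [ 0.01  -0.034  0.003]
shift units in CURRENT tool axes [ 0.008  0.009 -0.053]  in TARGET axes [ 0.008  0.009 -0.053]
[[325.39128124 279.47814073]]
[[320.85472299 132.06354837]]
```

View pics/w11.png

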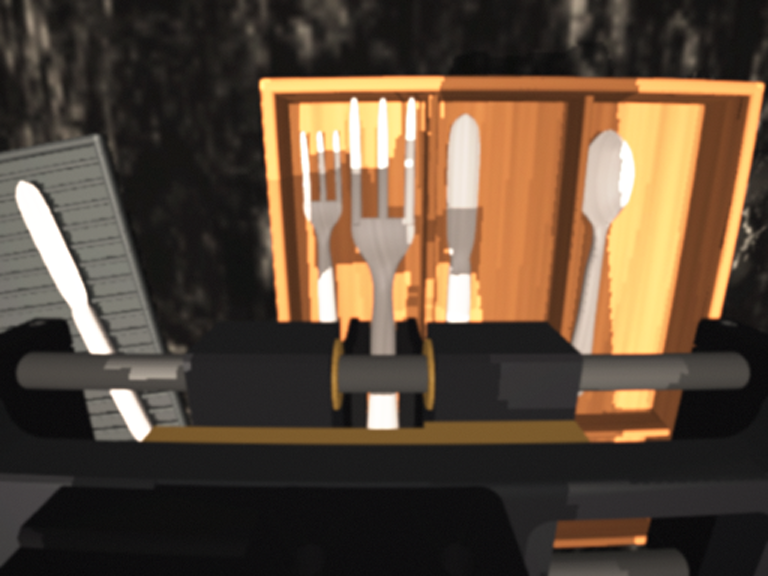

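>>> drive_tool(
  motion=[
    [0,0.5,-0.05,0,0,0,0.05],
    [0,0.8,0,0,0,0,0.05],
    [0,0.7,0,0,0,0,0.05],
    [0,0.4,0,0,0,0,0.05],
    [0,0.2,0,0,0,0,0.05],
    [0,0.1,0,0,0,0,0.05],
    [0,0,0,0,0,0,0.05],
  ],
)

```text
clock: 12.45
ee_pos: [0.6183, -0.1136, -0.0068]
ee_rot: [0.502, -0.502, 0.498, -0.499]
contact_force: [-0.4, 0.0, 1.1]
gripper_width: 0.0106
```

```bash
python3 - <<'E'
from h import *
s=get_state(); d=snapshot("wrist"); np.save("w12.npy",[d,s],allow_pickle=True)
plan([.6173,-.1153,-.0122],-89.6,s)
d0,s0=np.load("w11.npy",allow_pickle=True)
for z in (.12,.125,.13,.135): print(z,w2px(d0,[.6194+.0975,-.115,z],s0)*1.5)
save("w12",cv2.resize(d["img"],None,fx=1.5,fy=1.5,interpolation=cv2.INTER_CUBIC))
d=snapshot("side")
save("s12",cv2.resize(d["img"][140:210,150:275],None,fx=6,fy=6,interpolation=cv2.INTER_CUBIC))
E
```

```text
pos [ 0.6183 -0.1136 -0.0068] t 12.45 w 0.0106 F [-0.4  0.   1.1]
cur x yaw -89.6
dworld mm [-1.  -1.7 -5.4] turn units [-0.012 -0.     0.003]
shift units in CURRENT tool axes [ 0.043  0.136 -0.024]  in TARGET axes [ 0.043  0.136 -0.024]
0.12 [[382.21865246 101.74429868]]
0.125 [[382.19248199  99.47230444]]
0.13 [[382.16457609  97.05024147]]
0.135 [[382.13475656  94.46276529]]
```

View pics/w12.png

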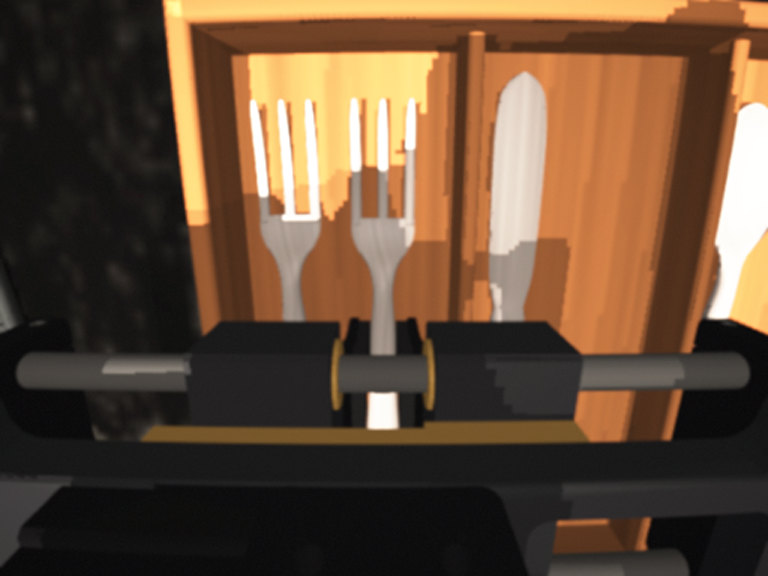

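View pics/s12.png

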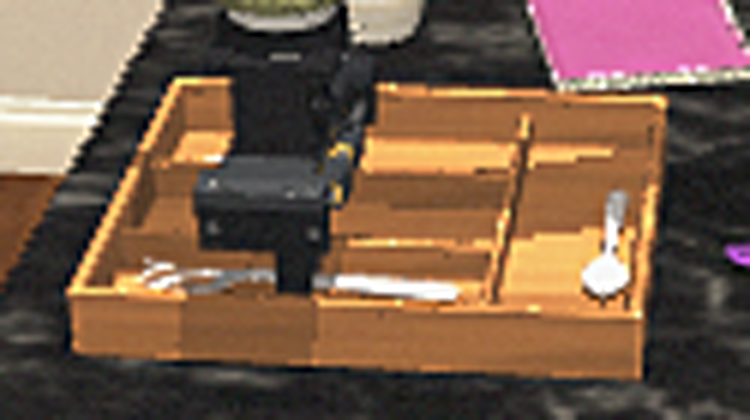

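>>> drive_tool(
  motion=[
    [0.04,0.05,-0.02,0,0,0,0.05],
    [0,0.05,0,0,0,0,0.05],
    [0,0.02,0,0,0,0,0.05],
    [0,0,0,0,0,0,0.05],
  ],
)

```text
clock: 13.05
ee_pos: [0.6171, -0.1152, -0.0121]
ee_rot: [-0.502, 0.502, -0.498, 0.498]
contact_force: [0.3, 0.6, -1.2]
gripper_width: 0.0108
```

>>> drive_tool(
  motion=[
    [0,0.02,0,0,0,0,0.05],
    [0,0,0,0,0,0,0.05],
  ],
)

```text
clock: 13.3
ee_pos: [0.6172, -0.1152, -0.0127]
ee_rot: [0.502, -0.502, 0.498, -0.498]
contact_force: [-1.0, -0.6, 2.3]
gripper_width: 0.0106
```

>>> drive_tool(
  motion=[
    [0,0.02,0,0,0,0,0.05],
    [0,0,0,0,0,0,0.05],
  ],
)

```text
clock: 13.55
ee_pos: [0.6172, -0.1152, -0.0127]
ee_rot: [-0.502, 0.502, -0.498, 0.498]
contact_force: [-5.1, 1.0, 10.3]
gripper_width: 0.0107
```

>>> drive_tool(
  motion=[
    [0,0,0,0,0,0,0.22],
    [0,0,0,0,0,0,0.22],
    [0,-0.1,0,0,0,0,0.22],
    [0,-0.3,0,0,0,0,0.22],
    [0,-0.7,0,0,0,0,0.22],
    [0,-0.9,0,0,0,0,0.22],
    [0,-0.9,0,0,0,0,0.4],
    [0,0,0,0,0,0,0.4],
  ],
)

```text
clock: 14.55
ee_pos: [0.6192, -0.1152, 0.1065]
ee_rot: [0.503, -0.501, 0.496, -0.5]
contact_force: [-0.1, 1.4, -0.1]
gripper_width: 0.0309
```

```bash
python3 - <<'E'
from h import *
s=get_state(); d=snapshot("wrist"); np.save("w13.npy",[d,s],allow_pickle=True)
plan([.5819,.1086,.10],-74.3,s);print(s["q"].round(2))
save("w13",cv2.resize(d["img"],None,fx=1.5,fy=1.5,interpolation=cv2.INTER_CUBIC))
E
```

```text
pos [ 0.6192 -0.1152  0.1065] t 14.55 w 0.0309 F [-0.1  1.4 -0.1]
cur x yaw -89.6
dworld mm [-37.3 223.8  -6.5] turn units [-0.082 -3.826  0.031]
shift units in CURRENT tool axes [-5.602  0.149 -0.896]  in TARGET axes [-5.639  0.162  0.615]
[ 0.61  0.48 -0.66  1.54  0.31  1.22 -1.66]
```

View pics/w13.png

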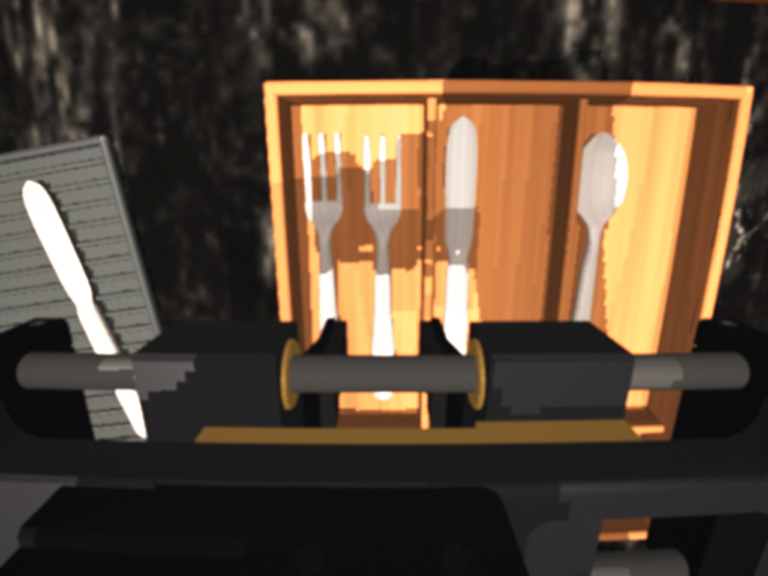

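>>> drive_tool(
  motion=[
    [-0.5,0,-0.1,0,0,0,0.5],
    [-0.9,0,-0.15,0,0,0,0.5],
    [-0.95,0,-0.15,0,0,0,0.5],
    [-0.95,0,-0.15,0,0,0,0.5],
    [-0.95,0,-0.15,0,0,0,0.5],
    [-0.9,0.1,-0.15,0,0,0,0.5],
    [-0.45,0,-0.05,-0.08,-0.5,0.03,0.5],
    [0,0,0,0,-0.9,0,0.5],
    [0,0,0,0,-0.9,0,0.5],
    [0,0,0,0,-0.9,0,0.5],
    [0,0,0,0,-0.6,0,0.5],
    [0,0,0,0,0,0,0.5],
  ],
)

```text
clock: 16.1
ee_pos: [0.5793, 0.1082, 0.0979]
ee_rot: [-0.562, 0.564, -0.43, 0.425]
contact_force: [0.3, 0.3, 0.0]
gripper_width: 0.0433
```

```bash
python3 - <<'E'
from h import *
s=get_state(); d=snapshot("wrist"); np.save("w14.npy",[d,s],allow_pickle=True)
plan([.5819,.1086,-.0175],-74.3,s);print(s["q"].round(2))
c,sn=np.cos(np.radians(15.7)),np.sin(np.radians(15.7))
for a in (.107,-.107,.012,0): print(a,w2px(d,[.5819+a*c,.1086+a*sn,.011],s)*1.5)
save("w14",cv2.resize(d["img"],None,fx=1.5,fy=1.5,interpolation=cv2.INTER_CUBIC))
E
```

```text
pos [0.5793 0.1082 0.0979] t 16.1 w 0.0433 F [0.3 0.3 0. ]
cur x yaw -74.39
dworld mm [   2.6    0.4 -115.4] turn units [ 0.086 -0.022 -0.051]
shift units in CURRENT tool axes [0.019 2.884 0.083]  in TARGET axes [0.009 2.884 0.066]
[ 0.37  0.45 -0.79  1.64  0.33  1.2  -1.8 ]
0.107 [[382.64374848 108.905627  ]]
-0.107 [[382.98996241 406.40870279]]
0.012 [[382.81734428 255.44692441]]
0 [[382.83687836 272.25940409]]
```

View pics/w14.png

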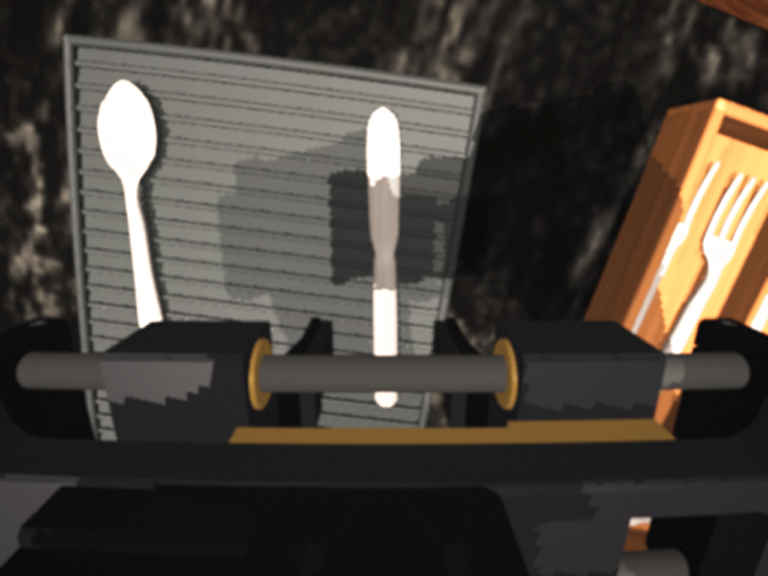

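>>> drive_tool(
  motion=[
    [0.02,0.5,0.07,0.08,0.1,-0.05,0.42],
    [0,0.9,0,0,0,0,0.42],
    [0,0.7,0,0,0,0,0.42],
    [0,0.4,0,0,0,0,0.42],
    [0,0.2,0,0,0,0,0.42],
    [0,0.1,0,0,0,0,0.42],
    [0,0,0,0,0,0,0.42],
  ],
)

```text
clock: 17.02
ee_pos: [0.5828, 0.1086, -0.0131]
ee_rot: [0.562, -0.561, 0.429, -0.43]
contact_force: [0.0, 0.7, 0.4]
gripper_width: 0.0368
```

```bash
python3 - <<'E'
from h import *
plan([.5817,.1082,-.0178],-74.7)
E
```

```text
pos [ 0.5828  0.1086 -0.0131] t 17.02 w 0.0368 F [0.  0.7 0.4]
cur x yaw -74.81
dworld mm [-1.1 -0.4 -4.7] turn units [-0.021 -0.028  0.005]
shift units in CURRENT tool axes [ 0.003  0.116 -0.03 ]  in TARGET axes [ 0.003  0.116 -0.03 ]
```

>>> drive_tool(
  motion=[
    [0,0.06,-0.03,0,0,0,0.42],
    [0,0.055,0,0,0,0,0.3],
    [0,0,0,0,0,0,0.1],
    [0,0,0,0,0,0,0.1],
    [0,0,0,0,0,0,0.1],
    [0,0,0,0,0,0,0.1],
    [0,0,0,0,0,0,0.1],
  ],
  grip_force=25,
)

```text
clock: 17.9
ee_pos: [0.5813, 0.1083, -0.0182]
ee_rot: [0.562, -0.562, 0.429, -0.43]
contact_force: [0.2, -0.6, 0.3]
gripper_width: 0.0166
```

>>> drive_tool(
  motion=[
    [0,-0.3,0,0,0,0,0.1],
    [0,-0.8,0,0,0,0,0.1],
    [0,-0.9,0,0,0.4,0,0.1],
    [0,-0.9,0,0,0.8,0,0.1],
    [0,0,0,0,0.9,0,0.1],
    [0,0,0,0,0.9,0,0.1],
    [0.3,0,0,0,0.7,0,0.1],
    [0.7,0,0.1,0,0,0,0.1],
    [0.9,0,0.1,0,0,0,0.1],
    [0.9,0,0.1,0,0,0,0.1],
    [0.9,0,0.1,0,0,0,0.1],
    [0.9,0,0.1,0,0,0,0.1],
    [0.9,0,0.1,0,0,0,0.1],
    [0.9,0,0.1,0,0,0,0.1],
    [0.9,0,0.1,0,0,0,0.1],
    [0.6,0,0.1,0,0,0,0.1],
    [0,0,0,0,0,0,0.1],
  ],
)

```text
clock: 20.02
ee_pos: [0.6196, -0.2099, 0.0975]
ee_rot: [0.501, -0.501, 0.499, -0.499]
contact_force: [0.3, 0.5, -0.2]
gripper_width: 0.0162
```

```bash
python3 - <<'E'
from h import *
s=get_state(); d=snapshot("wrist"); np.save("w15.npy",[d,s],allow_pickle=True)
plan([.6202,-.2091,-.0125],-89.6,s);print(s["q"].round(2))
for z in (.12,.125,.13,): print(z,w2px(d,[s["ee_pos"][0]+.107,s["ee_pos"][1],z],s)*1.5)
print(w2px(d,[.6202+.107,-.1691,.012],s)*1.5)
save("w15",cv2.resize(d["img"],None,fx=1.5,fy=1.5,interpolation=cv2.INTER_CUBIC))
E
```

```text
pos [ 0.6196 -0.2099  0.0975] t 20.02 w 0.0162 F [ 0.3  0.5 -0.2]
cur x yaw -89.8
dworld mm [   0.6    0.8 -110. ] turn units [-0.005 -0.05   0.004]
shift units in CURRENT tool axes [-0.022  2.75   0.014]  in TARGET axes [-0.021  2.75   0.015]
[ 0.7   0.54 -0.62  1.47  0.32  1.23 -1.52]
0.12 [[381.96985736  73.50661161]]
0.125 [[381.93558933  70.22172437]]
0.13 [[381.89897934  66.71365464]]
[[318.13800939 113.18808068]]
```

View pics/w15.png

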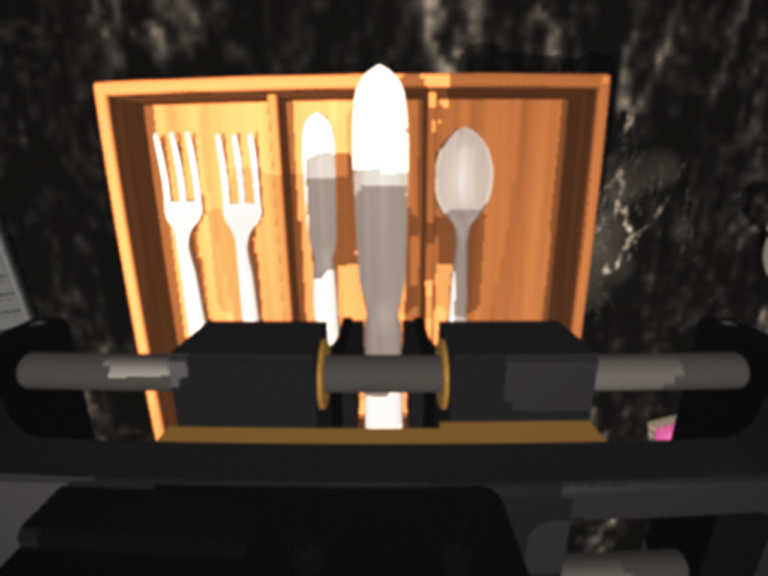

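>>> drive_tool(
  motion=[
    [-0.04,0.5,0.02,0,-0.05,0,0.1],
    [0,0.8,0,0,0,0,0.1],
    [0,0.7,0,0,0,0,0.1],
    [0,0.4,0,0,0,0,0.1],
    [0,0.2,0,0,0,0,0.1],
    [0,0.1,0,0,0,0,0.1],
    [0,0,0,0,0,0,0.1],
  ],
)

```text
clock: 20.95
ee_pos: [0.6212, -0.2059, -0.0097]
ee_rot: [0.503, -0.502, 0.497, -0.498]
contact_force: [0.7, -0.3, -1.0]
gripper_width: 0.017
```

```bash
python3 - <<'E'
from h import *
s=get_state(); d=snapshot("wrist")
plan([.6202,-.2085,-.0145],-89.6,s)
for y,x in ((-.2085,.107),(-.1691,.107)): print(w2px(d,[.6202+x,y,.014],s)*1.5)
save("w16",cv2.resize(d["img"],None,fx=1.5,fy=1.5,interpolation=cv2.INTER_CUBIC))
d=snapshot("side")
save("s16",cv2.resize(d["img"][140:210,150:275],None,fx=6,fy=6,interpolation=cv2.INTER_CUBIC))
E
```

```text
pos [ 0.6212 -0.2059 -0.0097] t 20.95 w 0.017 F [ 0.7 -0.3 -1. ]
cur x yaw -89.4
dworld mm [-1.  -2.6 -4.8] turn units [-0.021  0.05   0.004]
shift units in CURRENT tool axes [ 0.065  0.119 -0.025]  in TARGET axes [ 0.065  0.119 -0.025]
[[390.96493959  75.6235729 ]]
[[285.57430503  75.03148002]]
```

View pics/w16.png

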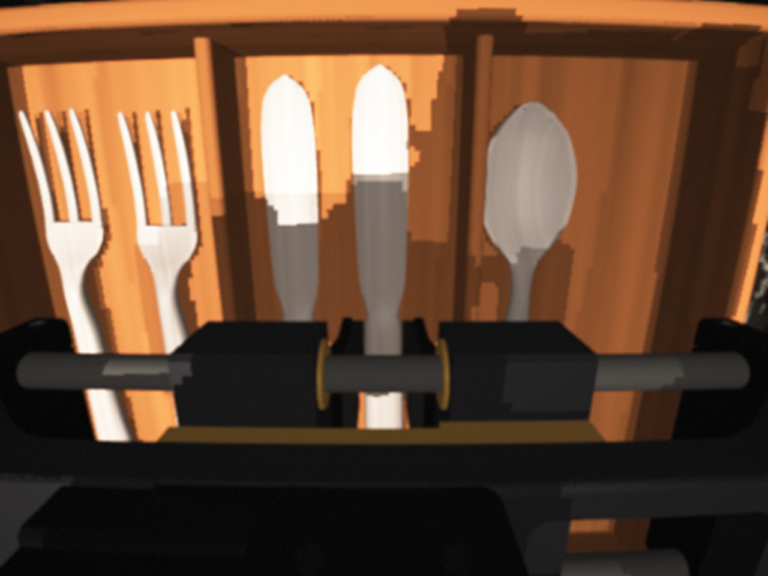

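View pics/s16.png

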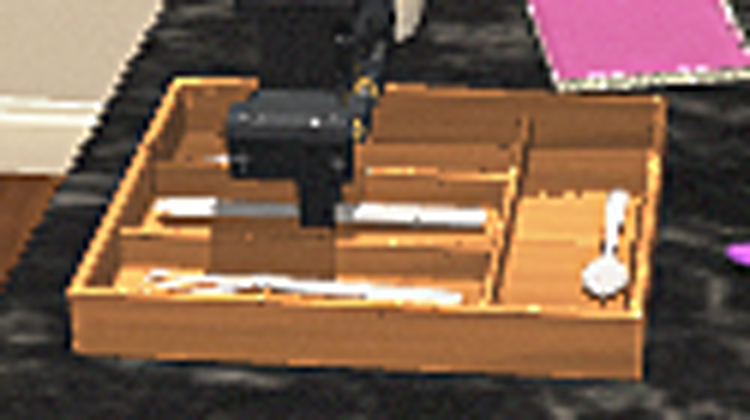

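>>> drive_tool(
  motion=[
    [0.06,0.03,-0.05,0,0.03,0,0.1],
    [0,0.05,0,0,0,0,0.1],
    [0,0.03,0,0,0,0,0.1],
    [0,0,0,0,0,0,0.1],
  ],
)

```text
clock: 21.55
ee_pos: [0.6188, -0.2082, -0.0148]
ee_rot: [0.502, -0.502, 0.498, -0.498]
contact_force: [0.3, -1.8, -1.3]
gripper_width: 0.0165
```

>>> drive_tool(
  motion=[
    [0,0.02,0,0,0,0,0.1],
    [0,0,0,0,0,0,0.1],
  ],
)

```text
clock: 21.8
ee_pos: [0.619, -0.2082, -0.0152]
ee_rot: [0.502, -0.502, 0.498, -0.498]
contact_force: [-0.7, 0.1, 2.1]
gripper_width: 0.0165
```

>>> drive_tool(
  motion=[
    [0,0.02,0,0,0,0,0.1],
    [0,0,0,0,0,0,0.1],
  ],
)

```text
clock: 22.05
ee_pos: [0.619, -0.2082, -0.0152]
ee_rot: [0.502, -0.502, 0.498, -0.498]
contact_force: [-5.4, 1.3, 9.5]
gripper_width: 0.0166
```

Contact. Release and rise.

>>> drive_tool(
  motion=[
    [0,0,0,0,0,0,0.25],
    [0,0,0,0,0,0,0.25],
    [0,-0.1,0,0,0,0,0.25],
    [0,-0.3,0,0,0,0,0.25],
    [0,-0.7,0,0,0,0,0.25],
    [0,-0.9,0,0,0,0,0.25],
    [0,-0.9,0,0,0,0,0.4],
    [0,0,0,0,0,0,0.4],
  ],
)

```text
clock: 23.05
ee_pos: [0.6208, -0.2085, 0.1039]
ee_rot: [0.503, -0.501, 0.496, -0.5]
contact_force: [0.1, -0.7, 0.0]
gripper_width: 0.032
```

```bash
python3 - <<'E'
from h import *
s=get_state(); d=snapshot("wrist"); np.save("w17.npy",[d,s],allow_pickle=True)
plan([.5627,.280,.10],-78.1,s);print(s["q"].round(2))
save("w17",cv2.resize(d["img"],None,fx=1.5,fy=1.5,interpolation=cv2.INTER_CUBIC))
E
```

```text
pos [ 0.6208 -0.2085  0.1039] t 23.05 w 0.032 F [ 0.1 -0.7  0. ]
cur x yaw -89.52
dworld mm [-58.1 488.5  -3.9] turn units [-0.089 -2.855  0.036]
shift units in CURRENT tool axes [-12.224   0.066  -1.352]  in TARGET axes [-12.25    0.097   1.096]
[ 0.71  0.53 -0.62  1.47  0.32  1.24 -1.52]
```

View pics/w17.png

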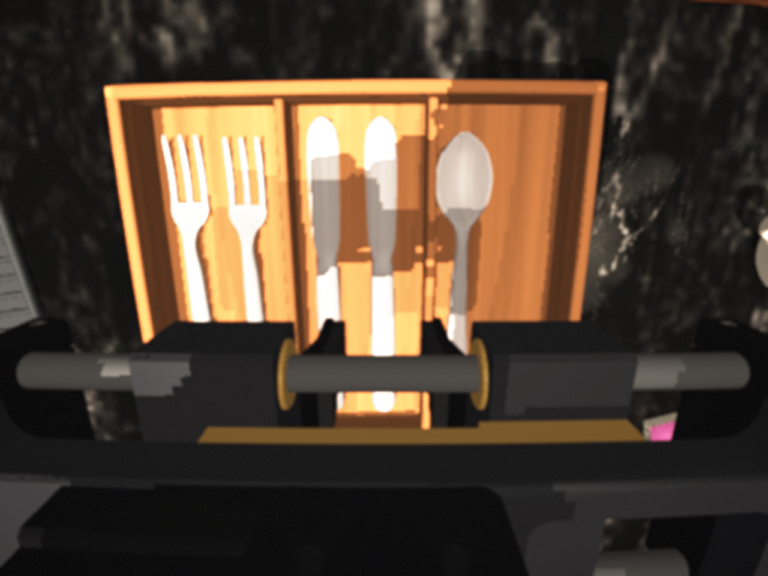

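Knife lies flat, tips level at row 117. Now the spoon.

>>> drive_tool(
  motion=[
    [-0.4,0,-0.1,0,0,0,0.5],
    [-0.8,0,-0.1,0,0,0,0.5],
    [-1,0,-0.1,0,0,0,0.5],
    [-1,0,-0.1,0,0,0,0.5],
    [-1,0,-0.1,0,0,0,0.5],
    [-1,0,-0.1,0,0,0,0.5],
    [-1,0,-0.1,0,0,0,0.5],
    [-1,0,-0.1,0,0,0,0.5],
    [-1,0,-0.1,0,0,0,0.5],
    [-1,0,-0.1,0,0,0,0.5],
    [-1,0,-0.15,0,0,0,0.5],
    [-1,0,-0.15,0,0,0,0.5],
    [-0.7,0,-0.1,0,0,0,0.5],
    [-0.32,0.05,-0.05,-0.08,-0.4,0.03,0.5],
    [0,0,0,0,-0.8,0,0.5],
    [0,0,0,0,-0.8,0,0.5],
    [0,0,0,0,-0.8,0,0.5],
    [0,0,0,0,0,0,0.5],
  ],
)

```text
clock: 25.35
ee_pos: [0.5564, 0.2791, 0.097]
ee_rot: [-0.547, 0.549, -0.449, 0.445]
contact_force: [-0.8, 0.3, 0.5]
gripper_width: 0.0433
```

```bash
python3 - <<'E'
from h import *
s=get_state(); d=snapshot("wrist"); np.save("w18.npy",[d,s],allow_pickle=True)
plan([.5627,.280,-.0155],-78.1,s);print(s["q"].round(2))
c,sn=np.cos(np.radians(11.9)),np.sin(np.radians(11.9))
for a in (.098,-.098,0): print(a,w2px(d,[.5627+a*c,.280+a*sn,.013],s)*1.5)
save("w18",cv2.resize(d["img"],None,fx=1.5,fy=1.5,interpolation=cv2.INTER_CUBIC))
E
```

```text
pos [0.5564 0.2791 0.097 ] t 25.35 w 0.0433 F [-0.8  0.3  0.5]
cur x yaw -78.34
dworld mm [   6.3    0.9 -112.5] turn units [ 0.082 -0.059 -0.036]
shift units in CURRENT tool axes [0.018 2.81  0.175]  in TARGET axes [0.012 2.811 0.159]
[ 0.07  0.53 -0.81  1.55  0.39  1.23 -2.17]
0.098 [[382.23459688 117.15229118]]
-0.098 [[383.3084457  393.93907599]]
0 [[382.82300568 268.10602235]]
```

View pics/w18.png

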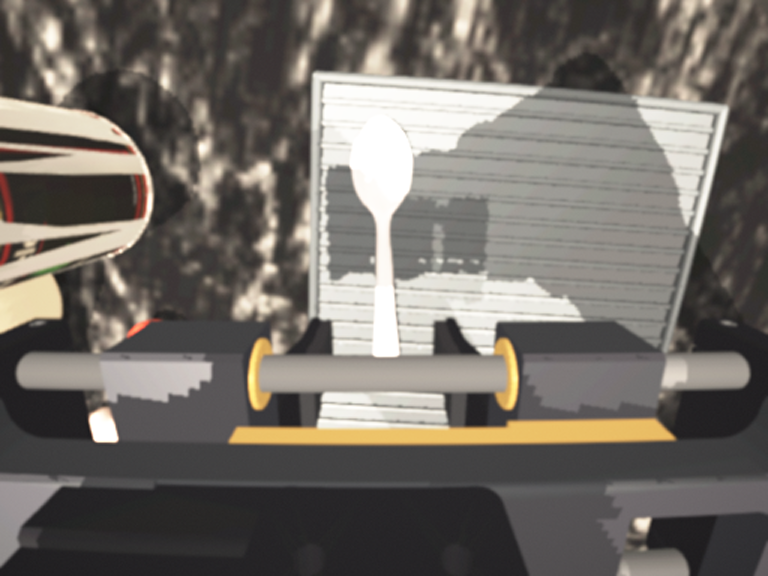

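>>> drive_tool(
  motion=[
    [0.05,0.5,0.16,0.08,-0.25,-0.03,0.42],
    [0,0.9,0,0,0,0,0.42],
    [0,0.7,0,0,0,0,0.42],
    [0,0.4,0,0,0,0,0.42],
    [0,0.2,0,0,0,0,0.42],
    [0,0,0,0,0,0,0.42],
  ],
)

```text
clock: 26.15
ee_pos: [0.5634, 0.2796, -0.0104]
ee_rot: [0.553, -0.552, 0.442, -0.442]
contact_force: [0.4, -0.2, -0.2]
gripper_width: 0.0369
```

```bash
python3 - <<'E'
from h import *
s=get_state(); d=snapshot("wrist")
plan([.5627,.2788,-.0155],-77.3,s)
save("w19",cv2.resize(d["img"],None,fx=1.5,fy=1.5,interpolation=cv2.INTER_CUBIC))
E
```

```text
pos [ 0.5634  0.2796 -0.0104] t 26.15 w 0.0369 F [ 0.4 -0.2 -0.2]
cur x yaw -77.32
dworld mm [-0.7 -0.8 -5.1] turn units [-0.017 -0.005 -0.013]
shift units in CURRENT tool axes [ 0.015  0.128 -0.022]  in TARGET axes [ 0.015  0.128 -0.022]
```

View pics/w19.png

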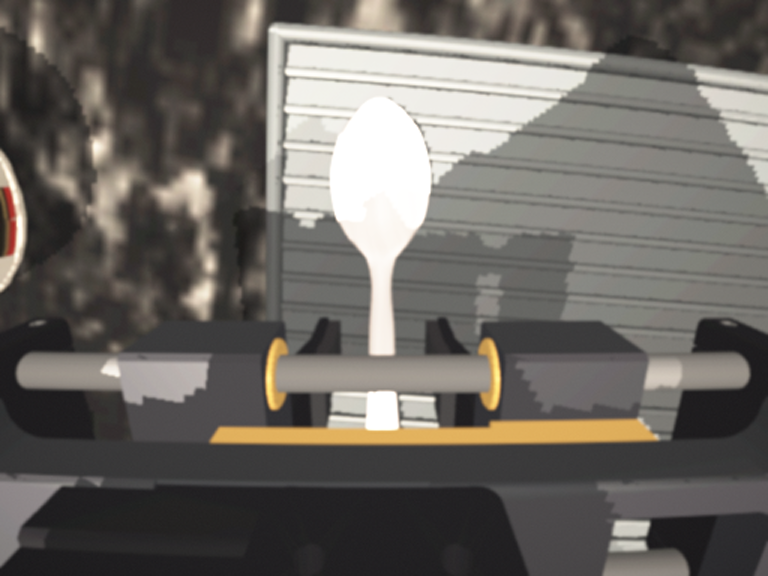

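Spoon centred (382) and aligned. Lower 5 mm and grip.

>>> drive_tool(
  motion=[
    [0,0.07,0,0,0,0,0.42],
    [0,0.05,0,0,0,0,0.3],
    [0,0,0,0,0,0,0.05],
    [0,0,0,0,0,0,0.05],
    [0,0,0,0,0,0,0.05],
    [0,0,0,0,0,0,0.05],
    [0,0,0,0,0,0,0.05],
  ],
  grip_force=20,
)

```text
clock: 27.08
ee_pos: [0.5634, 0.2796, -0.015]
ee_rot: [0.553, -0.552, 0.442, -0.442]
contact_force: [-0.2, 0.1, 0.8]
gripper_width: 0.0106
```

```bash
python3 - <<'E'
from h import *
plan([.6207,-.3033,.10],-89.6)
E
```

```text
pos [ 0.5634  0.2796 -0.015 ] t 27.07 w 0.0106 F [-0.2  0.1  0.8]
cur x yaw -77.32
dworld mm [  57.3 -582.9  115. ] turn units [-0.018  3.069 -0.015]
shift units in CURRENT tool axes [14.528 -2.891 -1.797]  in TARGET axes [14.581 -2.875  1.33 ]
```

>>> drive_tool(
  motion=[
    [0,-0.3,0,0,0,0,0.05],
    [0,-0.8,0,0,0,0,0.05],
    [0,-0.9,0,0,0.4,0,0.05],
    [0,-0.88,0,0,0.8,0,0.05],
    [0,0,0,0,0.9,0,0.05],
    [0,0,0,0,0.7,0,0.05],
    [0.3,0,0,0,0.27,0,0.05],
    [0.7,0,0.1,0,0,0,0.05],
    [0.9,0,0.1,0,0,0,0.05],
    [1,0,0.1,0,0,0,0.05],
    [1,0,0.1,0,0,0,0.05],
    [1,0,0.1,0,0,0,0.05],
    [1,0,0.1,0,0,0,0.05],
    [1,0,0.1,0,0,0,0.05],
    [1,0,0.1,0,0,0,0.05],
    [1,0,0.1,0,0,0,0.05],
    [1,0,0.1,0,0,0,0.05],
    [1,0,0.1,0,0,0,0.05],
    [1,0,0.1,0,0,0,0.05],
    [1,0,0.1,0,0,0,0.05],
  ],
)

```text
clock: 29.58
ee_pos: [0.6185, -0.2385, 0.0999]
ee_rot: [0.502, -0.501, 0.498, -0.498]
contact_force: [-0.2, -0.6, -0.2]
gripper_width: 0.0105
```

>>> drive_tool(
  motion=[
    [0.9,0,0,0,0,0,0.05],
    [0.7,0,0,0,0,0,0.05],
    [0,0,0,0,0,0,0.05],
  ],
)

```text
clock: 29.95
ee_pos: [0.6179, -0.3043, 0.0993]
ee_rot: [0.501, -0.501, 0.499, -0.499]
contact_force: [-0.1, 1.1, -0.9]
gripper_width: 0.0107
```

```bash
python3 - <<'E'
from h import *
s=get_state(); d=snapshot("wrist"); np.save("w20.npy",[d,s],allow_pickle=True)
plan([.6207,-.3033,-.0075],-89.6,s);print(s["q"].round(2))
for z in (.12,.125,.13,): print(z,w2px(d,[s["ee_pos"][0]+.098,s["ee_pos"][1],z],s)*1.5)
print(w2px(d,[.6207+.098,-.2643,.015],s)*1.5)
save("w20",cv2.resize(d["img"],None,fx=1.5,fy=1.5,interpolation=cv2.INTER_CUBIC))
E
```

```text
pos [ 0.6179 -0.3043  0.0993] t 29.95 w 0.0107 F [-0.1  1.1 -0.9]
cur x yaw -89.85
dworld mm [   2.8    1.  -106.8] turn units [-0.003 -0.063 -0.   ]
shift units in CURRENT tool axes [-0.025  2.669  0.069]  in TARGET axes [-0.025  2.669  0.07 ]
[ 0.79  0.6  -0.59  1.36  0.33  1.27 -1.38]
0.12 [[381.65020432  99.78726575]]
0.125 [[381.60183619  97.42354889]]
0.13 [[381.55023758  94.90252571]]
[[319.37686786 124.25359712]]
```

View pics/w20.png

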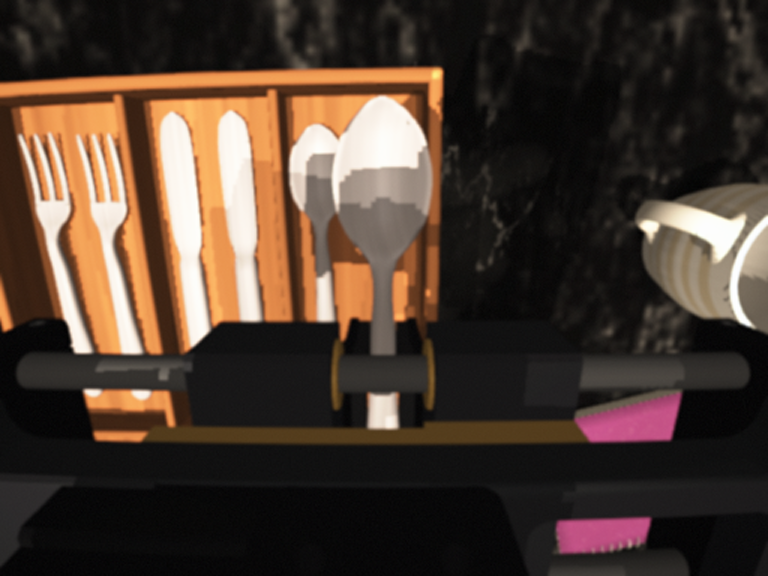

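>>> drive_tool(
  motion=[
    [-0.03,0.5,0.05,0,-0.05,0,0.05],
    [0,0.8,0,0,0,0,0.05],
    [0,0.7,0,0,0,0,0.05],
    [0,0.4,0,0,0,0,0.05],
    [0,0.2,0,0,0,0,0.05],
    [0,0.05,0,0,0,0,0.05],
    [0,0,0,0,0,0,0.05],
  ],
)

```text
clock: 30.88
ee_pos: [0.6221, -0.299, -0.0057]
ee_rot: [0.503, -0.502, 0.497, -0.498]
contact_force: [0.1, 0.2, -0.1]
gripper_width: 0.0107
```

```bash
python3 - <<'E'
from h import *
s=get_state(); d=snapshot("wrist")
plan([.6205,-.3036,-.0118],-89.6,s)
print(w2px(d,[.6207+.098,-.2643,.015],s)*1.5)
save("w21",cv2.resize(d["img"],None,fx=1.5,fy=1.5,interpolation=cv2.INTER_CUBIC))
E
```

```text
pos [ 0.6221 -0.299  -0.0057] t 30.88 w 0.0107 F [ 0.1  0.2 -0.1]
cur x yaw -89.4
dworld mm [-1.6 -4.6 -6.1] turn units [-0.03   0.05  -0.009]
shift units in CURRENT tool axes [ 0.114  0.152 -0.042]  in TARGET axes [ 0.114  0.152 -0.042]
[[293.66256971 103.1656017 ]]
```

View pics/w21.png

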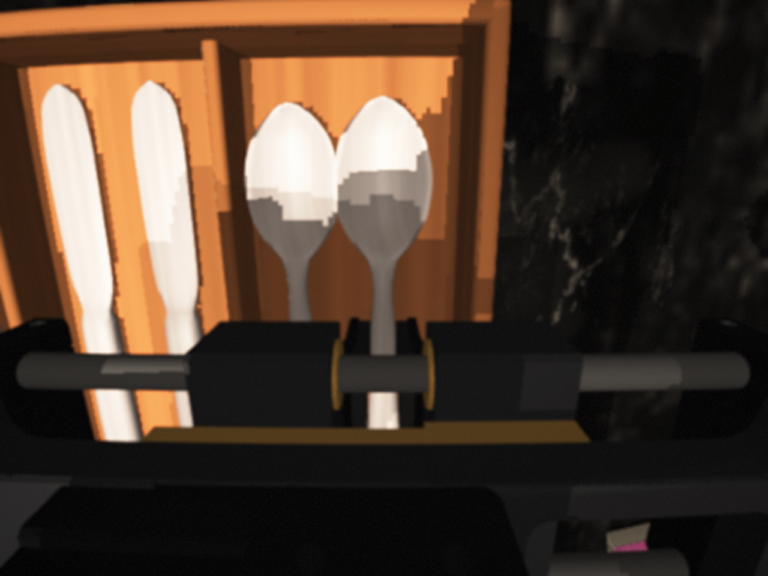

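>>> drive_tool(
  motion=[
    [0.11,0,-0.04,0,0.05,0,0.05],
    [0,0.05,0,0,0,0,0.05],
    [0,0.05,0,0,0,0,0.05],
    [0,0.04,0,0,0,0,0.05],
    [0,0,0,0,0,0,0.05],
  ],
)

```text
clock: 31.55
ee_pos: [0.6201, -0.3032, -0.012]
ee_rot: [0.502, -0.501, 0.498, -0.498]
contact_force: [-0.9, 0.4, 2.0]
gripper_width: 0.0103
```

>>> drive_tool(
  motion=[
    [0,0.02,0,0,0,0,0.05],
    [0,0,0,0,0,0,0.05],
  ],
)

```text
clock: 31.8
ee_pos: [0.6201, -0.3032, -0.012]
ee_rot: [0.502, -0.501, 0.498, -0.498]
contact_force: [-4.1, 1.7, 8.1]
gripper_width: 0.0108
```

>>> drive_tool(
  motion=[
    [0,0,0,0,0,0,0.22],
    [0,0,0,0,0,0,0.22],
    [0,-0.1,0,0,0,0,0.22],
    [0,-0.3,0,0,0,0,0.22],
    [0,-0.7,0,0,0,0,0.22],
    [0,-0.9,0,0,0,0,0.22],
    [0,-0.9,0,0,0,0,0.4],
    [0,0,0,0,0,0,0.4],
  ],
)

```text
clock: 32.8
ee_pos: [0.622, -0.304, 0.1077]
ee_rot: [0.503, -0.5, 0.496, -0.5]
contact_force: [0.0, -0.2, 0.4]
gripper_width: 0.0307
```

```bash
python3 - <<'E'
from h import *
s=get_state(); d=snapshot("wrist"); np.save("w22.npy",[d,s],allow_pickle=True)
plan([.4064,.1749,.10],2,s);plan([.4064,.1749,.10],-178,s);print(s["q"].round(2))
save("w22",cv2.resize(d["img"],None,fx=1.5,fy=1.5,interpolation=cv2.INTER_CUBIC))
E
```

```text
pos [ 0.622  -0.304   0.1077] t 32.8 w 0.0307 F [ 0.  -0.2  0.4]
cur x yaw -89.61
dworld mm [-215.6  478.9   -7.7] turn units [ -0.058 -22.902   0.096]
shift units in CURRENT tool axes [-12.01    0.136  -5.31 ]  in TARGET axes [-4.969  0.191 12.154]
pos [ 0.622  -0.304   0.1077] t 32.8 w 0.0307 F [ 0.  -0.2  0.4]
cur x yaw -89.61
dworld mm [-215.6  478.9   -7.7] turn units [-0.095 22.098 -0.058]
shift units in CURRENT tool axes [-12.01    0.136  -5.31 ]  in TARGET axes [  4.969   0.191 -12.154]
[ 0.79  0.6  -0.59  1.35  0.33  1.28 -1.38]
```

View pics/w22.png

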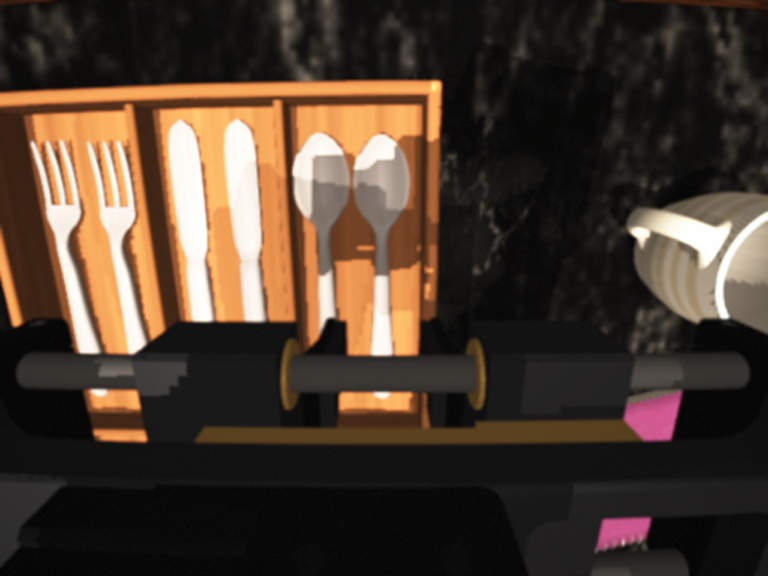

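>>> drive_tool(
  motion=[
    [0,0,0,0,-0.6,0,0.45],
    [0,0,0,0,-1,0,0.45],
    [0,0,0,0,-1,0,0.45],
    [0,0,0,0,-1,0,0.45],
    [0,0,0,0,-1,0,0.45],
    [0,0,0,0,-1,0,0.45],
    [0,0,0,0,-1,0,0.45],
    [0,0,0,0,-1,0,0.45],
    [0,0,0,0,-1,0,0.45],
    [0,0,0,0,-1,0,0.45],
    [0,0,0,0,-1,0,0.45],
    [0,0,0,0,-1,0,0.45],
    [0,0,0,0,-1,0,0.45],
    [0,0,0,0,-1,0,0.45],
    [0,0,0,0,-1,0,0.45],
    [0,0,0,0,-1,0,0.45],
    [0,0,0,0,-1,0,0.45],
    [0,0,0,0,-1,0,0.45],
    [0,0,0,0,-1,0,0.45],
    [0,0,0,0,-1,0,0.45],
  ],
)

```text
clock: 35.35
ee_pos: [0.6193, -0.3033, 0.102]
ee_rot: [0.704, -0.703, 0.068, -0.068]
contact_force: [0.5, 0.7, 0.2]
gripper_width: 0.039
```

>>> drive_tool(
  motion=[
    [0,0,0.2,0,-1,0,0.45],
    [0,0,0.3,0,-1,0,0.45],
    [-0.2,0,0.6,0,-1,0,0.45],
    [-0.4,0,0.9,0,-0.3,0,0.45],
    [-0.4,0,0.9,0,0,0,0.45],
    [-0.4,0,0.9,0,0,0,0.45],
    [-0.4,0,0.9,0,0,0,0.45],
    [-0.4,0,0.9,0,0,0,0.45],
    [-0.4,0,0.9,0,0,0,0.45],
    [-0.4,0,0.9,0,0,0,0.45],
    [-0.4,0,0.9,0,0,0,0.45],
    [-0.4,0,0.9,0,0,0,0.45],
    [-0.4,0,0.9,0,0,0,0.45],
    [-0.4,0,0.9,0,0,0,0.45],
    [0,0,0,0,0,0,0.45],
  ],
)

```text
clock: 37.22
ee_pos: [0.4258, 0.1328, 0.103]
ee_rot: [0.707, -0.707, -0.014, 0.014]
contact_force: [0.7, -0.7, 0.2]
gripper_width: 0.0392
```

```bash
python3 - <<'E'
from h import *
s=get_state()
plan([.4064,.1749,.10],2,s);print(s["q"].round(2))
E
```

```text
pos [0.4258 0.1328 0.103 ] t 37.23 w 0.0392 F [ 0.7 -0.7  0.2]
cur x yaw 2.26
dworld mm [-19.4  42.1  -3. ] turn units [-0.007  0.065  0.007]
shift units in CURRENT tool axes [-0.442  0.076  1.07 ]  in TARGET axes [-0.447  0.076  1.068]
[ 0.8   0.17 -1.25  1.98  0.18  1.11 -0.49]
```

>>> drive_tool(
  motion=[
    [-0.2,0,0.5,0,0,0,0.45],
    [-0.24,0,0.57,0,0.05,0,0.45],
    [0,0,0,0,0,0,0.45],
  ],
)

```text
clock: 37.6
ee_pos: [0.4078, 0.1733, 0.1031]
ee_rot: [0.707, -0.707, -0.012, 0.012]
contact_force: [0.7, -0.5, -1.0]
gripper_width: 0.0388
```

```bash
python3 - <<'E'
from h import *
s=get_state(); d=snapshot("wrist"); np.save("w23.npy",[d,s],allow_pickle=True)
plan([.4064,.1749,-.0155],2,s);print(s["q"].round(2))
c,sn=np.cos(np.radians(92)),np.sin(np.radians(92))
for a in (.07,-.07,0): print(a,w2px(d,[.4064+a*c,.1749+a*sn,.011],s)*1.5)
save("w23",cv2.resize(d["img"],None,fx=1.5,fy=1.5,interpolation=cv2.INTER_CUBIC))
E
```

```text
pos [0.4078 0.1733 0.1031] t 37.6 w 0.0388 F [ 0.7 -0.5 -1. ]
cur x yaw 1.9
dworld mm [  -1.4    1.6 -118.6] turn units [-0.015 -0.024  0.007]
shift units in CURRENT tool axes [-0.034  2.966  0.037]  in TARGET axes [-0.033  2.966  0.04 ]
[ 0.73  0.16 -1.28  1.99  0.17  1.11 -0.59]
0.07 [[380.15891476 171.0681077 ]]
-0.07 [[380.71405976 361.9464023 ]]
0 [[380.44872994 272.39885443]]
```

View pics/w23.png

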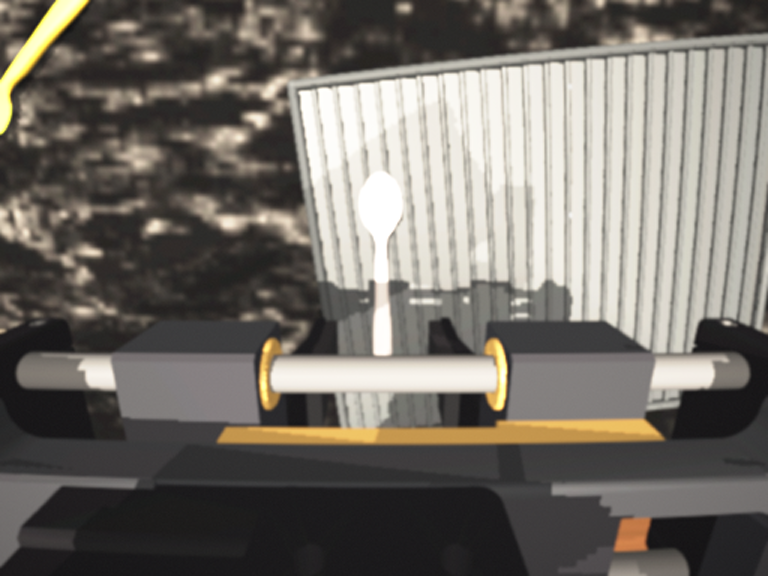

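>>> drive_tool(
  motion=[
    [-0.01,0.5,0.04,0,-0.2,0,0.4],
    [0,0.9,0,0,0,0,0.4],
    [0,0.7,0,0,0,0,0.4],
    [0,0.4,0,0,0,0,0.4],
    [0,0.2,0,0,0,0,0.4],
    [0,0.1,0,0,0,0,0.4],
    [0,0,0,0,0,0,0.4],
  ],
)

```text
clock: 38.52
ee_pos: [0.4084, 0.1745, -0.0082]
ee_rot: [0.707, -0.707, -0.017, 0.015]
contact_force: [-0.3, 0.3, -0.3]
gripper_width: 0.0347
```

```bash
python3 - <<'E'
from h import *
s=get_state(); d=snapshot("wrist")
plan([.4073,.1749,-.0158],2.6,s);print(s["q"].round(2))
save("w24",cv2.resize(d["img"],None,fx=1.5,fy=1.5,interpolation=cv2.INTER_CUBIC))
E
```

```text
pos [ 0.4084  0.1745 -0.0082] t 38.52 w 0.0347 F [-0.3  0.3 -0.3]
cur x yaw 2.59
dworld mm [-1.1  0.4 -7.6] turn units [-0.015 -0.003  0.025]
shift units in CURRENT tool axes [-0.027  0.19   0.01 ]  in TARGET axes [-0.026  0.19   0.011]
[ 0.5   0.39 -1.11  2.09  0.44  0.92 -0.81]
```

View pics/w24.png

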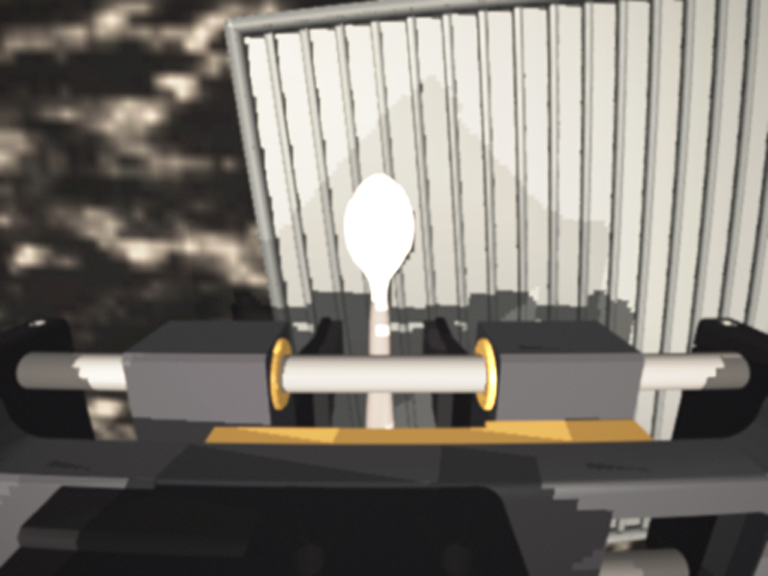

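>>> drive_tool(
  motion=[
    [-0.03,0.08,0,0,0,0,0.4],
    [0,0.07,0,0,0,0,0.4],
    [0,0.03,0,0,0,0,0.3],
    [0,0,0,0,0,0,0.3],
  ],
)

```text
clock: 39.08
ee_pos: [0.4067, 0.1745, -0.0159]
ee_rot: [0.707, -0.707, -0.016, 0.016]
contact_force: [0.3, -0.7, -0.3]
gripper_width: 0.0274
```

>>> drive_tool(
  motion=[
    [0,0,0,0,0,0,0.04],
    [0,0,0,0,0,0,0.04],
    [0,0,0,0,0,0,0.04],
    [0,0,0,0,0,0,0.04],
    [0,0,0,0,0,0,0.04],
  ],
  grip_force=20,
)

```text
clock: 39.7
ee_pos: [0.4068, 0.1745, -0.0157]
ee_rot: [0.707, -0.707, -0.016, 0.016]
contact_force: [-0.1, -0.5, -0.2]
gripper_width: 0.0084
```

```bash
python3 - <<'E'
from h import *
plan([.4692,-.1965,.10],0.4)
E
```

```text
pos [ 0.4068  0.1745 -0.0157] t 39.7 w 0.0084 F [-0.1 -0.5 -0.2]
cur x yaw 2.6
dworld mm [  62.4 -371.   115.7] turn units [-0.015  0.549  0.017]
shift units in CURRENT tool axes [ 1.14  -2.902 -9.334]  in TARGET axes [ 1.494 -2.894 -9.286]
```

>>> drive_tool(
  motion=[
    [0,-0.3,0,0,0,0,0.04],
    [0,-0.8,0,0,0,0,0.04],
    [0,-0.9,0,0,0.25,0,0.04],
    [0,-0.9,0,0,0.3,0,0.04],
    [0.1,0,-0.4,0,0,0,0.04],
    [0.1,0,-0.8,0,0,0,0.04],
    [0.15,0,-0.9,0,0,0,0.04],
    [0.15,0,-0.9,0,0,0,0.04],
    [0.15,0,-0.9,0,0,0,0.04],
    [0.15,0,-0.9,0,0,0,0.04],
    [0.15,0,-0.9,0,0,0,0.04],
    [0.15,0,-0.9,0,0,0,0.04],
    [0.15,0,-0.9,0,0,0,0.04],
    [0.15,0,-0.9,0,0,0,0.04],
    [0.1,0,-0.6,0,0,0,0.04],
    [0,0,-0.25,0,0,0,0.04],
    [0,0,0,0,0,0,0.04],
  ],
)

```text
clock: 41.82
ee_pos: [0.4692, -0.1947, 0.1]
ee_rot: [0.708, -0.707, -0.003, 0.002]
contact_force: [0.2, 0.3, -1.0]
gripper_width: 0.0083
```

```bash
python3 - <<'E'
from h import *
s=get_state(); d=snapshot("wrist"); np.save("w25.npy",[d,s],allow_pickle=True)
plan([.4692,-.1965,-.0075],0.4,s);print(s["q"].round(2))
print(w2px(d,[[.4332,-.1965+.07,.013],[.4332,-.1965-.07,.013]],s)*1.5)
for z in (.12,.125,.13): print(w2px(d,[s["ee_pos"]+[0,.07,z-s["ee_pos"][2]]],s)*1.5)
save("w25",cv2.resize(d["img"],None,fx=1.5,fy=1.5,interpolation=cv2.INTER_CUBIC))
E
```

```text
pos [ 0.4692 -0.1947  0.1   ] t 41.83 w 0.0083 F [ 0.2  0.3 -1. ]
cur x yaw 0.41
dworld mm [  -0.    -1.8 -107.5] turn units [-0.023  0.003  0.015]
shift units in CURRENT tool axes [-0.003  2.687 -0.05 ]  in TARGET axes [-0.     2.687 -0.046]
[ 1.2   0.31 -1.02  1.85  0.29  1.14  0.09]
[[328.48755413 176.15967565]
 [333.52228405 368.99554923]]
[[383.87649881 173.30544292]]
[[383.94705267 173.28129607]]
[[384.02211731 173.25560579]]
```

View pics/w25.png

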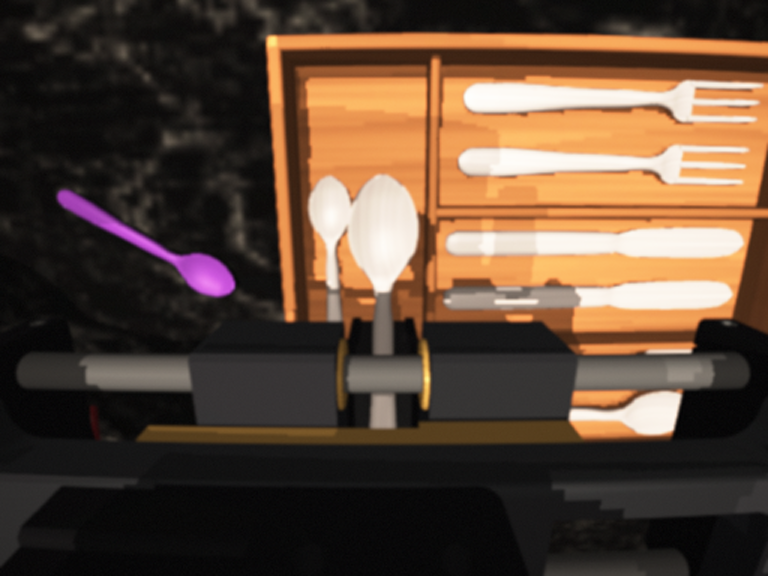

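>>> drive_tool(
  motion=[
    [0,0.5,-0.05,0,0,0,0.04],
    [0,0.8,0,0,0,0,0.04],
    [0,0.7,0,0,0,0,0.04],
    [0,0.4,0,0,0,0,0.04],
    [0,0.2,0,0,0,0,0.04],
    [0,0.05,0,0,0,0,0.04],
    [0,0,0,0,0,0,0.04],
  ],
)

```text
clock: 42.75
ee_pos: [0.4698, -0.1972, -0.0056]
ee_rot: [0.707, -0.707, -0.003, 0.002]
contact_force: [1.0, 0.4, -0.3]
gripper_width: 0.0086
```

```bash
python3 - <<'E'
from h import *
s=get_state(); d=snapshot("wrist")
plan([.4692,-.1965,-.0123],0.4,s);print(s["q"].round(2))
print(w2px(d,[[.4332,-.1965+.07,.013],[.4332,-.1965-.07,.013]],s)*1.5)
save("w26",cv2.resize(d["img"],None,fx=1.5,fy=1.5,interpolation=cv2.INTER_CUBIC))
E
```

```text
pos [ 0.4698 -0.1972 -0.0056] t 42.75 w 0.0086 F [ 1.   0.4 -0.3]
cur x yaw 0.4
dworld mm [-0.6  0.7 -6.7] turn units [-0.008  0.     0.026]
shift units in CURRENT tool axes [-0.015  0.168  0.018]  in TARGET axes [-0.015  0.168  0.018]
[ 1.1   0.47 -0.92  1.93  0.45  0.96 -0.03]
[[293.47845897 171.10539941]
 [308.08539978 463.26382409]]
```

View pics/w26.png

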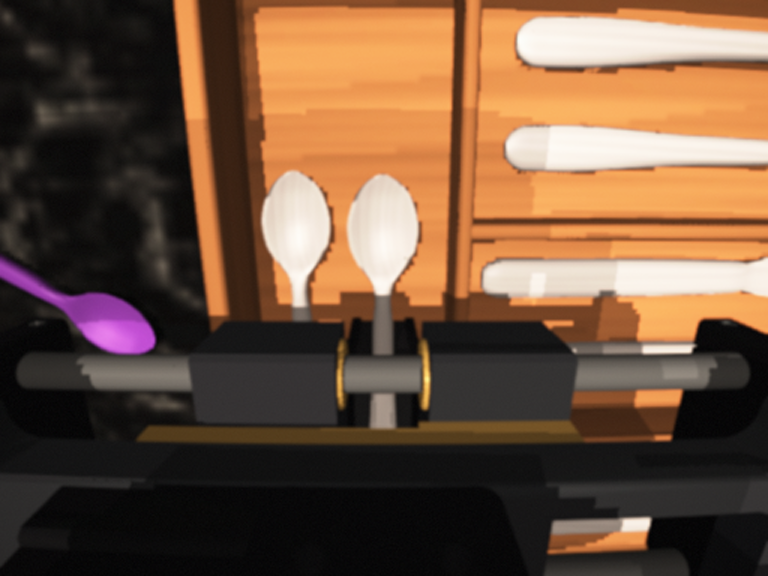

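>>> drive_tool(
  motion=[
    [0,0.05,0.04,0,0,0,0.04],
    [0,0.06,0,0,0,0,0.04],
    [0,0.05,0,0,0,0,0.04],
    [0,0,0,0,0,0,0.04],
  ],
)

```text
clock: 43.3
ee_pos: [0.4693, -0.1954, -0.0126]
ee_rot: [0.708, -0.707, -0.003, 0.002]
contact_force: [-0.7, -0.0, -1.0]
gripper_width: 0.0086
```

>>> drive_tool(
  motion=[
    [0,0.02,0,0,0,0,0.04],
    [0,0,0,0,0,0,0.04],
  ],
)

```text
clock: 43.55
ee_pos: [0.4694, -0.1955, -0.0128]
ee_rot: [0.707, -0.707, -0.003, 0.002]
contact_force: [-3.8, 1.6, 10.5]
gripper_width: 0.009
```

>>> drive_tool(
  motion=[
    [0,0,0,0,0,0,0.2],
    [0,0,0,0,0,0,0.2],
    [0,-0.1,0,0,0,0,0.2],
    [0,-0.3,0,0,0,0,0.2],
    [0,-0.7,0,0,0,0,0.2],
    [0,-0.9,0,0,0,0,0.2],
    [0,-0.9,0,0,0,0,0.4],
    [0,-0.9,0,0,0,0,0.4],
    [0,-0.5,0,0,0,0,0.4],
    [0,0,0,0,0,0,0.4],
  ],
)

```text
clock: 44.8
ee_pos: [0.4698, -0.196, 0.1597]
ee_rot: [-0.707, 0.707, 0.003, -0.001]
contact_force: [-0.8, 0.3, -1.4]
gripper_width: 0.034
```

```bash
python3 - <<'E'
from h import *
s=get_state(); print(s["ee_pos"],s["clock"]); d=snapshot("wrist")
save("w27",cv2.resize(d["img"],None,fx=1.5,fy=1.5,interpolation=cv2.INTER_CUBIC))
d=snapshot("side")
save("s27",cv2.resize(d["img"][110:280,130:330],None,fx=3.5,fy=3.5,interpolation=cv2.INTER_CUBIC))
E
```

```text
[ 0.46976166 -0.19603086  0.15972442] 44.8
```

View pics/w27.png

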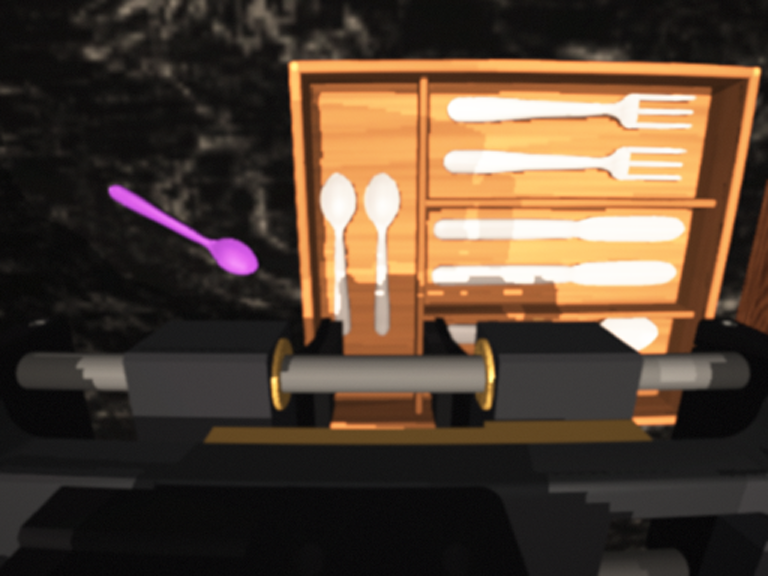

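View pics/s27.png

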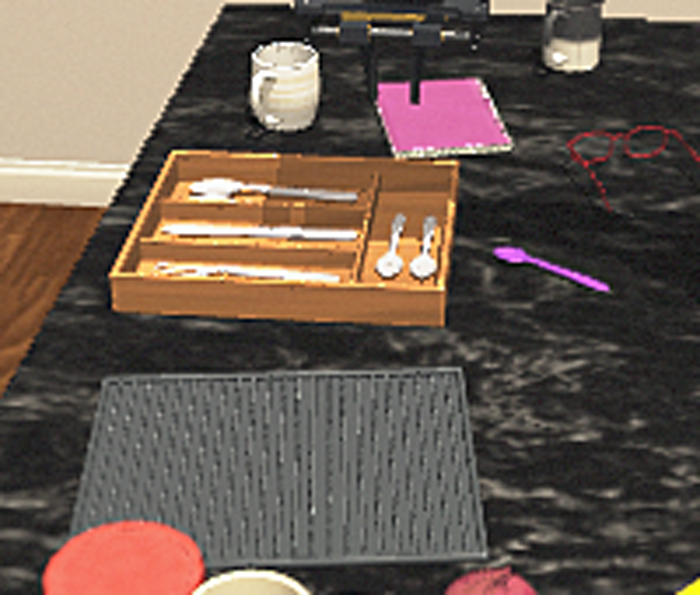

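>>> drive_tool(
  motion=[
    [0,-0.4,-0.5,0,0,0,0.4],
    [0,-0.4,-0.9,0,0,0,0.4],
    [0,-0.4,-0.9,0,0,0,0.4],
    [0,0,-0.9,0,0,0,0.4],
    [0,0,-0.9,0,0,0,0.4],
    [0,0,-0.9,0,0,0,0.4],
    [0,0,0,0,0,0,0.4],
  ],
)

```text
clock: 45.78
ee_pos: [0.4689, -0.3982, 0.2037]
ee_rot: [0.708, -0.706, -0.001, 0.002]
contact_force: [-0.5, 1.0, 0.1]
gripper_width: 0.0351
```

```bash
python3 - <<'E'
from h import *
d=snapshot("top")
save("t28",cv2.resize(d["img"][65:195,220:420],None,fx=4,fy=4,interpolation=cv2.INTER_CUBIC))
E
```

```text
(no output)
```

View pics/t28.png

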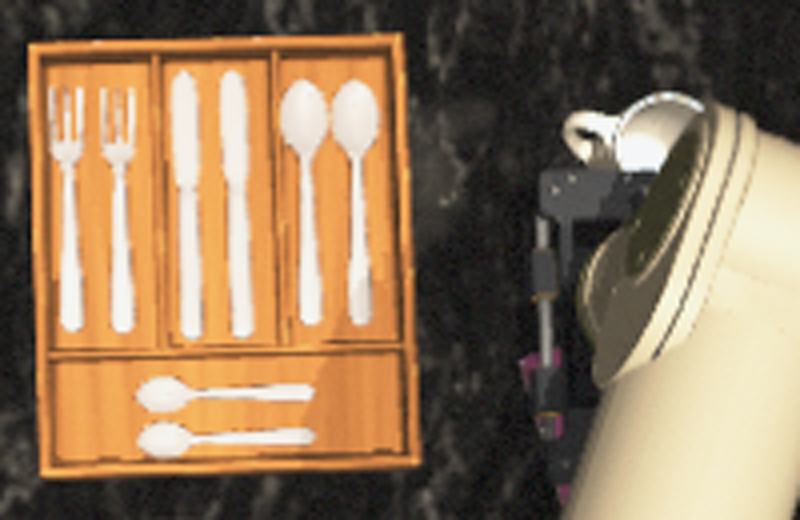

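All four lie parallel beside their kind, ends level. Handing in.

```bash
python3 - <<'E'
from rig import close_job
print(close_job())
E
```

```text
the job is handed in; nothing more can be done
None
```

The fork, knife, spoon and teaspoon are put away, in that order. Each lies in the bay with its own kind, right way up and the same way round as the stored piece. I handed the job in at about 46 s of the 99 s allowed.

- **Placing:** I lowered each piece until the arm felt light floor contact of 8–11 N, then opened the gripper and drew straight up.
- **Last checks:** The final top, side and wrist pictures show all four pieces parallel to their stored mates and lying flat. Their ends are within about 2 mm of level by eye, and the draining tray is empty. The mug looks to be where it stood. The arm partly hid it in the last top view, but it was in full view in the side picture taken just before. The arm was clear of everything when I handed in.
- **A first grasp failed:** My first try at the fork closed on nothing. The fingertips turned out to be about 24 mm behind the tool point, not 8 mm ahead of it as stated.
- **How I corrected it:** I felt my way down and touched the draining tray with the fingertips at 22 N. I used the measured tip height for every grasp and placing after that. The fork was not disturbed by the failed try.

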